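# Make up the small-locker lock kit

### The arm

A 7-joint arm with a two-finger parallel gripper is mounted at the origin on the work surface. World frame = base frame: x ahead of the robot, y to its left, z up, the work surface at z = 0. Lengths are in m, angles in rad, forces in N, time in s.
With the tool pointing down it reaches from about 0.425 to 1.025 m from the base axis. Payload 9.4 kg.
Tool frame: the origin (TCP) lies on the centre line of the jaws, within the pads' length; the fingertips stand 25 mm ahead of it and the grasp point (between the pads) lies 6 mm ahead of it; y points along the fingers, z is the direction in which the jaws open and shut, and the axes are right-handed (so a half turn about y gives the same grasp; the last joint's range is limited). The gripper opens to 93 mm and grips with 3 to 60 N. Pads are 15 mm wide; open, the fingers measure 128 mm over their backs; the gripper's body (75 mm by 188 mm) begins 65 mm behind the grasp point.
Start: joints at [-1.35, 0.599, -0.003, 1.599, 0.002, 0.943, -0.08], TCP at [0.213, 0.693, 0.22] pointing down, gripper open.
Joint ranges: [-2.57, 2.57], [-0.35, 1.97], [-1.29, 1.29], [0.11, 2.56], [-1.05, 4.19], [0.11, 1.86], [-2.63, 2.63]. Speed limits (rad/s): [2.22, 2.22, 3.01, 3.01, 3.14, 3.14, 3.14].

### API

Orientations are given as a unit quaternion [w, x, y, z].
In Python, from rig import sensors, vision, workorder gives the robot as it stands.
- The arm moves only by the shell command python3 -m creep 'ROWS' [OPENING] [FORCE]. ROWS is a JSON object of lists of equal length, an entry for each row: "translation": the shift along the tool's x, y, z in cm, a list of three; "twist": the turn about the tool's y in degrees. In form: {"translation": [[x, y, z], ...], "twist": [twist, ...]}. A call has 1 to 10 rows; each row shifts and turns the pose as measured when the row begins, along the tool's axes as they then stand; what a row does not reach is not made up. A row lasts 1/12 s, in which the tool goes at most 41.7 mm and 7.16 degrees, less where a joint would pass 70% of its speed; a pose out of reach is approached as far as the arm can. A call with a gripper value outside its range is refused whole. OPENING is the gripper's target within -1 to 1 (shut at 1, half-way at 0, fully open at -1), set as the call begins (- or left out, the last holds). The fingers move at their own pace and stop on an object; FORCE is the grip in N (left out, the last holds). Time passes only in rows, so rows that do not move let the fingers close. It gives the time, the measured TCP pose, the force and the opening at its end, in the units of the state.
- sensors.get_state(): the state, without advancing time (a new reading comes with each control period).
- vision.capture(name): name is "scene" or "side" or "wrist"; returns the picture (420x560x3 uint8, red, green, blue); there is no depth.
- vision.camera_model(name): a dict with "fx", "fy", "cx", "cy" (pixels), "dist_coeffs" ([k1, k2, p1, p2, k3] as OpenCV has them; the pictures are not rectified), "R" (3x3) and "t" (3): a world point X has camera coordinates R X + t. Camera axes: x right, y down, z forward; pixel columns grow to the right and rows downward; lengths in m; the calibration is good to about 2 mm. A picture is of the moment at which its call begins: read the wrist's pose just before it. camera_model takes no time and is no camera call; for the wrist camera it gives the pose at the moment of the call.
- workorder.finish_job(): hands the job in, once; it reports no verdict.
Trained networks look in the newest picture that a camera, given by its name, has taken for a name from the list of things; names that differ only in an ending like _2 or _b are one class to them, and where a whole thing is asked for, a point or a joint stands for the part that bears it (a point fixed in the world has none). Each returns a list of dicts, best first, with "conf" (0 to 1); they miss things now and then, are a little off and sometimes report something else, mostly with a low value. They report only what shows in the picture. A call takes as long as a camera call. They do not tell look-alikes from the thing itself.
- vision.cut_out(camera, target): "mask" (420x560 bool, what is visible of it) and "rect" ([left, top, width, height] in pixels, round what is visible of it).
The state is a dict: "time": time; "q": joint angles; "joint_velocities": joint speeds; "tau": joint torques, N m; "tool_pos": TCP position; "tcp_rot": TCP orientation; "contact_force": force on the tool from outside, world axes, zero at the start; "ft_torque": the same for the moment, N m; "finger_gap": finger opening in m.
Only numpy, scipy, OpenCV 4.12 (cv2) and the standard library are available. Lean on these libraries where they do the work, as an engineer would, in place of code of your own. Each camera call takes 0.05 s, during which the arm holds its last target.

### The job

Make up the lock kit for a small locker in the tray: stand the smaller servo motor in the short rectangular pocket, lay the shorter latch bolt, knob up, in the long narrow pocket, and stand the smaller lock barrel, flange down, in the round pocket, each resting flat on its pocket floor. Leave the larger servo, the longer bolt and the larger barrel standing where they are.

Things in the scene. Friction and masses are not known exactly. Their poses are not given: they have to be found in the camera images.
- servo_small_mid (a point): The smaller of two geared servo motors: a black box with grey sides standing upright on the table, 40 (x) x 20 (y) x 36 mm high, with thin mounting ears at both ends of its length (54 mm over the ears, 26 to 29 mm up) and a small brass shaft on top, 10 mm off centre (to 42 mm). About 55 g. Point: on the vertical centreline, 18 mm above its underside. x along its length, y across its width, z up.
- bolt_short_mid (a point): The shorter of two steel latch bolts: a rectangular bar lying flat, 62 (x) x 16 (y) x 26 mm high, with a round dark finger knob (10 mm across, 12 mm tall) upright in the middle of its top. About 140 g. Point: centre of the bar, 13 mm above its underside. x along its length, y across its width, z up (knob side).
- lock_small_mid (a point): The smaller of two round steel lock barrels: an upright cylinder 22 mm in diameter on a 32 mm flange 5 mm thick, 34 mm high in all. About 80 g. Point: on its axis, 17 mm above its underside; z up.
- servo_large_mid (a point): Look-alike to leave: the larger servo motor, same shape, 64 x 32 x 58 mm high (86 mm over the ears, shaft top at 67 mm). Point: on the centreline, 29 mm above its underside; x along its length.
- bolt_long_mid (a point): Look-alike to leave: the longer latch bolt, same shape, 112 x 20 x 26 mm, knob 12 mm across and 12 mm tall. Point: centre of the bar, 13 mm above its underside; x along its length.
- lock_large_mid (a point): Look-alike to leave: the larger lock barrel, same shape, 38 mm in diameter on a 54 mm flange, 48 mm high. Point: on its axis, 24 mm above its underside.
- servo_pocket_floor (a point): Fixed insert, 100 x 95 mm, black top and white pocket floor, one of three side by side (96 mm apart, random order) in a low aluminium tray; it has the short rectangular pocket, 58 (x) x 38 (y) mm, 6 mm deep. Point: centre of the pocket floor, 9 mm above the table. The top face is 6 mm above that: hold parts with fingertips 8 mm or more above their underside. x along the 100 mm side, y along the row, z up.
- bolt_pocket_floor (a point): Fixed insert, 100 x 95 mm, black top and white pocket floor, one of three side by side (96 mm apart, random order) in a low aluminium tray; it has the long, narrow pocket, 82 (x) x 34 (y) mm, 6 mm deep. Point: centre of the pocket floor, 9 mm above the table. The top face is 6 mm above that: hold parts with fingertips 8 mm or more above their underside. x along the 100 mm side, y along the row, z up.
- lock_pocket_floor (a point): Fixed insert, 100 x 95 mm, black top and white pocket floor, one of three side by side (96 mm apart, random order) in a low aluminium tray; it has the round pocket, 50 mm in diameter, 6 mm deep. Point: centre of the pocket floor, 9 mm above the table. The top face is 6 mm above that: hold parts with fingertips 8 mm or more above their underside. x along the 100 mm side, y along the row, z up.
Not all that is in view belongs to the job. What is shaped like the part that bears servo_small_mid but orange is not meant.

How it is judged:
By the outcome, as a careful person would: the job done as asked, in the order asked, and still so for the second after the job is handed in, with the robot touching nothing.
It also fails if it takes over 96 s, if anything falls off the work surface, if the arm or the gripper's body presses on something with over 40 N, if the wrist force passes 120 N, or if a joint passes its speed limit or range.

## Working session

There is one attempt and no reset: what is moved stays moved. The work goes in short steps, Python scripts to look and compute and a shell command to move; the robot and the scene stay as the last step left them, time stands still between calls to the robot, and variables do not carry over. Pictures are saved under pics/ and viewed, and the job is handed in when it is done.

```bash
ls; mkdir -p pics; python3 - <<'E'
from rig import sensors, vision
import cv2
s=sensors.get_state();print(s)
for n in ["scene","side","wrist"]:
    m=vision.camera_model(n);im=vision.capture(n);cv2.imwrite(f"pics/{n}0.png",im[:,:,::-1]);print(n,m)
E
```

```text
pics
{'time': 0.0, 'q': array([-1.34968303,  0.60013229, -0.00255237,  1.60012588,  0.00179099,
        0.94290503, -0.07980943]), 'joint_velocities': array([ 0.00088884, -0.00073839, -0.00026657, -0.00060659,  0.00075918,
       -0.00084182,  0.00029032]), 'tau': array([ 7.71142510e-07, -7.65074229e+01,  1.49704825e+00, -2.52351326e+01,
       -5.24256681e-02,  1.69057207e-02,  1.65490296e-04]), 'tool_pos': array([0.21260293, 0.69261428, 0.21895609]), 'tcp_rot': array([-0.69873103,  0.69983763, -0.1049223 ,  0.1048502 ]), 'contact_force': array([0.4282247 , 0.26152312, 0.46802728]), 'ft_torque': array([ 0.0265516 , -0.02475009,  0.00255068]), 'finger_gap': 0.09272237124046032}
scene {'fx': 451.56460028953467, 'fy': 451.56460028953467, 'cx': 278.69367763113235, 'cy': 207.3552223093252, 'dist_coeffs': array([-0.08362399,  0.        ,  0.        ,  0.        ,  0.        ]), 'R': array([[ 0.40929117,  0.91239419,  0.00419259],
       [ 0.62111157, -0.27525271, -0.73379586],
       [-0.66835706,  0.30294023, -0.67935709]]), 't': array([-0.23218415, -0.31885187,  1.76862785])}
side {'fx': 420.4657199523242, 'fy': 420.4657199523242, 'cx': 281.15032396026186, 'cy': 205.01697155864812, 'dist_coeffs': array([-0.01487724,  0.        ,  0.        ,  0.        ,  0.        ]), 'R': array([[-0.85329095, -0.52107161,  0.01946645],
       [-0.39154406,  0.6156319 , -0.68387909],
       [ 0.34436581, -0.59116981, -0.72933562]]), 't': array([0.4808898 , 0.2598496 , 0.84602598])}
wrist {'fx': 364.05479720308256, 'fy': 364.05479720308256, 'cx': 276.9146240350379, 'cy': 210.15921856316268, 'dist_coeffs': array([-0.00907142,  0.        ,  0.        ,  0.        ,  0.        ]), 'R': array([[ 0.29371914,  0.95588921, -0.0022096 ],
       [ 0.92571468, -0.28386956,  0.24994082],
       [ 0.23828849, -0.07545786, -0.96825859]]), 't': array([-0.72392857, -0.02859759,  0.38948144])}
```

View pics/scene0.png

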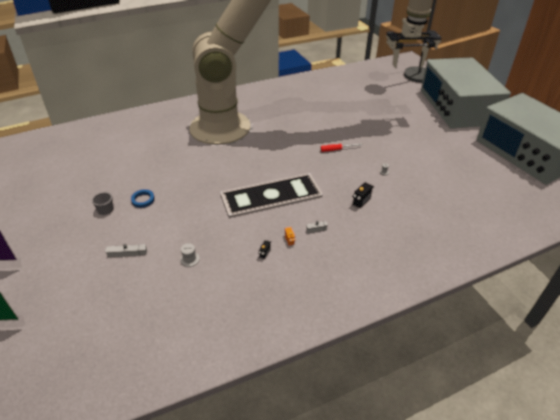

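View pics/side0.png

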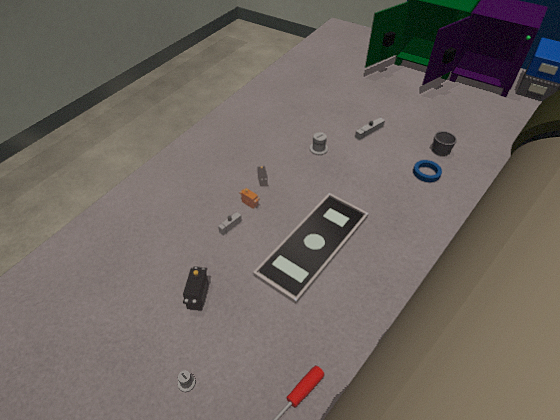

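View pics/wrist0.png

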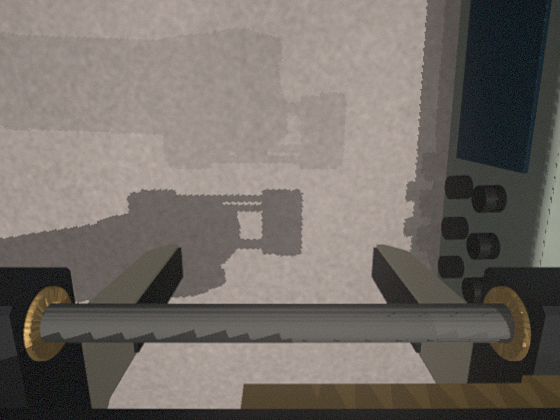

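```bash
cat > h.py <<'E'
import numpy as np, cv2
from rig import sensors, vision
from scipy.spatial.transform import Rotation as Ro
def ray(m,px):
    K=np.array([[m['fx'],0,m['cx']],[0,m['fy'],m['cy']],[0,0,1]]);
    u=cv2.undistortPoints(np.array([[px]],float),K,np.array(m['dist_coeffs']))[0,0]
    R=np.array(m['R']);d=R.T@np.array([u[0],u[1],1]);o=-R.T@np.array(m['t']);return o,d
def onz(m,px,z):
    o,d=ray(m,px);return o+d*(z-o[2])/d[2]
def proj(m,X):
    K=np.array([[m['fx'],0,m['cx']],[0,m['fy'],m['cy']],[0,0,1]])
    return cv2.projectPoints(np.array(X,float).reshape(-1,3),cv2.Rodrigues(np.array(m['R']))[0],np.array(m['t'],float),K,np.array(m['dist_coeffs']))[0][:,0]
def tool():
    s=sensors.get_state();q=s['tcp_rot'];R=Ro.from_quat([q[1],q[2],q[3],q[0]]).as_matrix();return s,np.array(s['tool_pos']),R
E
python3 - <<'E'
from h import *
s,p,R=tool();print(R.round(3))
names=["servo_small_mid","bolt_short_mid","lock_small_mid","servo_pocket_floor","bolt_pocket_floor","lock_pocket_floor","servo_large_mid","bolt_long_mid","lock_large_mid"]
for c in ["scene","side"]:
    m=vision.camera_model(c)
    for n in names:
        try:
            for d in vision.cut_out(c,n):
                M=d['mask'];ys,xs=np.nonzero(M)
                print(c,n,round(d['conf'],2),[round(float(v)) for v in d['rect']],M.sum(), onz(m,(xs.mean(),ys.mean()),0.015).round(3))
        except Exception as e: print(c,n,e)
E
```

```text
[[ 0.956 -0.     0.293]
 [-0.293 -0.001  0.956]
 [ 0.    -1.    -0.001]]
scene servo_small_mid 0.74 [288, 228, 6, 18] 145 [ 0.663 -0.009  0.015]
scene servo_small_mid 0.67 [258, 241, 13, 16] 158 [ 0.678 -0.095  0.015]
scene bolt_short_mid 0.68 [307, 223, 18, 11] 194 [0.66  0.08  0.015]
scene lock_small_mid 0.52 [380, 168, 9, 11] 73 [0.511 0.424 0.015]
scene servo_pocket_floor 0.63 [221, 188, 40, 27] 691 [ 0.457 -0.078  0.015]
scene bolt_pocket_floor 0.89 [283, 175, 35, 27] 584 [0.475 0.113 0.015]
scene lock_pocket_floor 0.65 [252, 180, 40, 28] 663 [0.465 0.018 0.015]
scene lock_pocket_floor 0.59 [262, 241, 10, 19] 166 [ 0.678 -0.094  0.015]
scene servo_large_mid 0.7 [352, 184, 20, 24] 367 [0.59  0.282 0.015]
scene servo_large_mid 0.58 [107, 242, 40, 17] 435 [ 0.525 -0.456  0.015]
scene bolt_long_mid 0.72 [106, 244, 41, 14] 408 [ 0.525 -0.456  0.015]
scene lock_large_mid 0.61 [183, 249, 16, 17] 305 [ 0.617 -0.297  0.015]
scene lock_large_mid 0.31 [352, 182, 19, 25] 350 [0.593 0.283 0.015]
side servo_small_mid 0.74 [259, 166, 12, 23] 189 [ 0.681 -0.096  0.015]
side servo_small_mid 0.61 [311, 135, 18, 22] 320 [ 0.618 -0.3    0.015]
side servo_small_mid 0.49 [238, 190, 19, 20] 270 [ 0.665 -0.01   0.015]
side bolt_short_mid 0.65 [217, 210, 26, 25] 293 [0.657 0.085 0.015]
side lock_small_mid 0.59 [175, 370, 20, 22] 287 [0.503 0.43  0.015]
side servo_pocket_floor 0.9 [312, 197, 54, 41] 1201 [ 0.447 -0.072  0.015]
side servo_pocket_floor 0.17 [260, 248, 65, 46] 1702 [0.467 0.121 0.015]
side bolt_pocket_floor 0.64 [261, 246, 60, 51] 1738 [0.466 0.121 0.015]
side lock_pocket_floor 0.6 [287, 222, 57, 41] 1350 [0.457 0.024 0.015]
side servo_large_mid 0.69 [311, 199, 54, 38] 1161 [ 0.447 -0.07   0.015]
side bolt_long_mid 0.89 [356, 118, 30, 22] 328 [ 0.524 -0.45   0.015]
side lock_large_mid 0.89 [312, 136, 16, 19] 294 [ 0.616 -0.299  0.015]
```

```bash
python3 - <<'E'
from h import *
s,p,R=tool();m=vision.camera_model('wrist')
c=-np.array(m['R']).T@m['t'];print('cam in tool',R.T@(c-p),'axis in tool',R.T@np.array(m['R'])[2], 'right', R.T@np.array(m['R'])[0])
for px in [(280,100),(280,0),(280,200),(0,100),(560,100)]: print(px,R.T@(onz(m,px,0)-p))
print(R.T@(np.array([.507,.427,.2189])-p))
E
```

```text
cam in tool [-6.94335183e-02 -1.63625317e-01 -4.25633408e-06] axis in tool [ 2.49826890e-01  9.68290154e-01 -8.37603780e-04] right [2.97036744e-04 7.88395620e-04 9.99999645e-01]
(280, 100) [-0.08537782  0.21981977  0.00281365]
(280, 0) [-0.17652771  0.21981712  0.00265403]
(280, 200) [0.01816844 0.21982278 0.00299958]
(0, 100) [-0.08604271  0.21982987 -0.28147786]
(560, 100) [-0.08587984  0.21980964  0.28685441]
[ 0.35938902  0.00093881 -0.1680065 ]
```

```bash
python3 - <<'E'
import cv2
a=cv2.imread('pics/scene0.png');b=cv2.imread('pics/side0.png')
cv2.imwrite('pics/a.png',cv2.resize(a[150:280,210:400],None,fx=4,fy=4,interpolation=2))
cv2.imwrite('pics/b.png',cv2.resize(b[150:400,160:380],None,fx=2.4,fy=2.4,interpolation=2))
E
```

```text
(no output)
```

View pics/a.png

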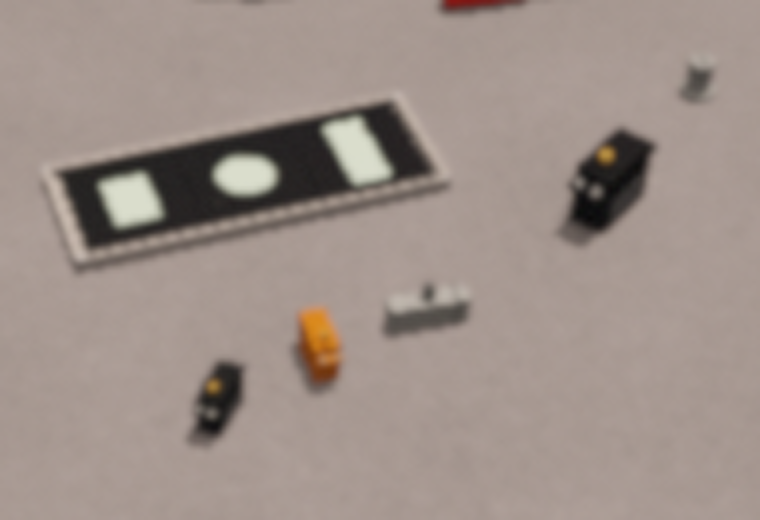

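View pics/b.png

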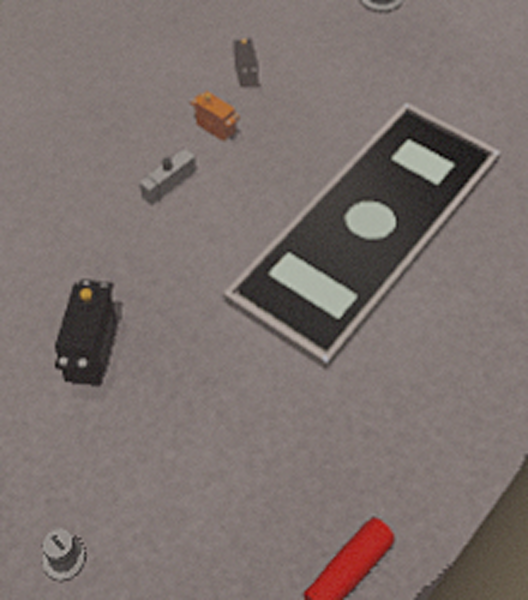

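```bash
python3 -m creep '{"translation": [[2.8,0,-2.9],[2.8,0,-2.9],[2.8,0,-2.9],[2.8,0,-2.9],[2.8,0,-2.9],[2.8,0,-2.9],[2.8,0,-2.9],[2.8,0,-2.9],[2.8,0,-2.9],[2.8,0,-2.9]], "twist": [0,0,0,0,0,0,0,0,0,0]}'
```

```text
time: 1.88
tool_pos: [0.3952, 0.3313, 0.217]
tcp_rot: [0.703, -0.698, 0.1, -0.098]
contact_force: [1.2, 0.1, -0.4]
finger_gap: 0.0929
```

```bash
python3 -m creep '{"translation": [[2.6,0,-2.9],[2.6,0,-2.9],[2.6,0,-2.9],[2.6,0,-2.9],[2.5,0,-2.9],[2.5,0,-2.9],[2.4,0,-3],[2.4,0,-3],[2.3,0,-3],[0,0,0]], "twist": [-1.4,-1.4,-1.4,-1.4,-1.4,-1.4,-1.4,-1.3,-1.3,0]}'
python3 - <<'E'
from h import *
s,p,R=tool();m=vision.camera_model('wrist');im=vision.capture('wrist')
import pickle;pickle.dump((m,im,p,R),open('w1.pkl','wb'))
cv2.imwrite('pics/w1.png',im[:,:,::-1]);print(p,R.round(3))
E
```

```text
time: 2.72
tool_pos: [0.5787, 0.006, 0.2179]
tcp_rot: [0.709, -0.704, 0.02, -0.025]
contact_force: [0.6, 0.4, 0.6]
finger_gap: 0.0929
[0.57874617 0.00596403 0.21793523] [[ 0.998  0.007  0.063]
 [-0.063  0.007  0.998]
 [ 0.007 -1.     0.007]]
```

View pics/w1.png

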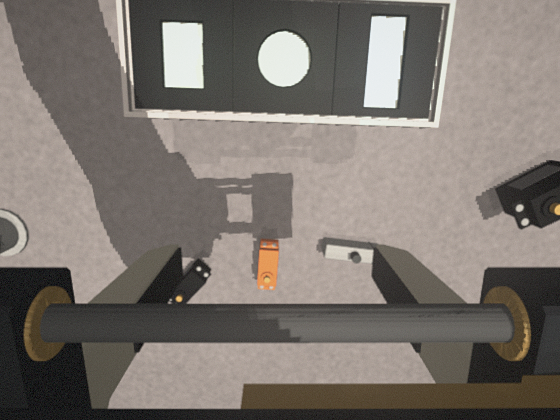

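```bash
python3 - <<'E'
from h import *
import pickle
m,im,p,R=pickle.load(open('w1.pkl','rb'))
g=(im.min(2)>160).astype(np.uint8);g[:, :]*=1
n,l,st,c=cv2.connectedComponentsWithStats(g)
for i in range(1,n):
    if st[i,4]>1000 and st[i,1]<150 and st[i,4]<6000:
        cs,_=cv2.findContours((l==i).astype(np.uint8),0,2);cn=max(cs,key=cv2.contourArea)[:,0]
        W=np.array([onz(m,q,0.012)[:2] for q in cn.astype(float)])
        r=cv2.minAreaRect((W*1000).astype(np.float32));print(c[i],st[i],r, onz(m,c[i],.012).round(4))
for n in ["servo_small_mid","bolt_short_mid"]:
  for d in vision.cut_out('wrist',n): 
    ys,xs=np.nonzero(d['mask']);print(n,d['conf'],d['rect'],xs.mean(),ys.mean())
cv2.imwrite('pics/w1c.png',cv2.resize(im[220:320,130:400,::-1],None,fx=2.9,fy=2.9,interpolation=2))
E
```

```text
[383.93793103  61.32019704] [ 364   16   42   92 3045] ((468.187255859375, 116.23938751220703), (32.44672775268555, 81.0633773803711), 84.43506622314453) [0.4667 0.1162 0.012 ]
[182.80555556  54.56825397] [ 163   22   41   66 2520] ((449.5526428222656, -73.52334594726562), (36.97974395751953, 57.19887161254883), 84.57527160644531) [ 0.4489 -0.0734  0.012 ]
[283.39142212  58.72731377] [ 258   31   51   56 2215] ((458.77996826171875, 20.543739318847656), (47.4002685546875, 48.64616775512695), 87.58601379394531) [0.4586 0.021  0.012 ]
servo_small_mid 0.89 [258.0, 237.6, 19.4, 49.4] 267.02132196162046 264.57142857142856
servo_small_mid 0.66 [168.7, 260.8, 41.1, 39.4] 191.13837209302326 282.22558139534885
bolt_short_mid 0.86 [320.4, 238.4, 55.3, 25.0] 347.1552734375 250.6279296875
```

View pics/w1c.png

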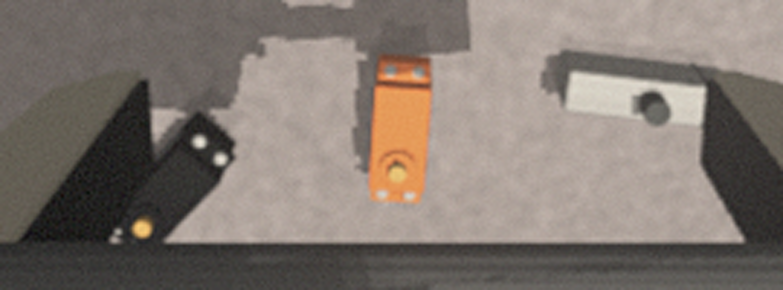

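```bash
python3 -m creep '{"translation": [[3.2,0,-1.2],[3.2,0,-1.2],[3.2,0,-1.2],[3.2,0,-1.2],[3.2,0,-1.2],[2.6,0,-0.9],[0,0,0]], "twist": [0,0,0,0,0,0,0]}'
python3 - <<'E'
from h import *
s,p,R=tool();m=vision.camera_model('wrist');im=vision.capture('wrist')
import pickle;pickle.dump((m,im,p,R),open('w2.pkl','wb'))
cv2.imwrite('pics/w2.png',im[:,:,::-1]);print(p,R.round(3))
for n in ["servo_small_mid","bolt_short_mid"]:
  for d in vision.cut_out('wrist',n): 
    ys,xs=np.nonzero(d['mask']);print(n,d['conf'],d['rect'],xs.mean(),ys.mean())
E
```

```text
time: 3.45
tool_pos: [0.758, -0.0476, 0.2173]
tcp_rot: [0.713, -0.701, 0.013, -0.012]
contact_force: [-0.6, -0.6, -0.0]
finger_gap: 0.0929
[ 0.75799685 -0.04764768  0.21732134] [[ 0.999 -0.001  0.036]
 [-0.036  0.017  0.999]
 [-0.002 -1.     0.017]]
servo_small_mid 0.83 [298.8, 53.8, 28.9, 63.3] 311.5884773662551 84.480109739369
servo_small_mid 0.76 [194.0, 83.2, 51.3, 52.5] 220.71470805617147 108.97191426459719
bolt_short_mid 0.68 [369.9, 61.5, 75.1, 31.3] 406.0179045092838 77.15517241379311
```

View pics/w2.png

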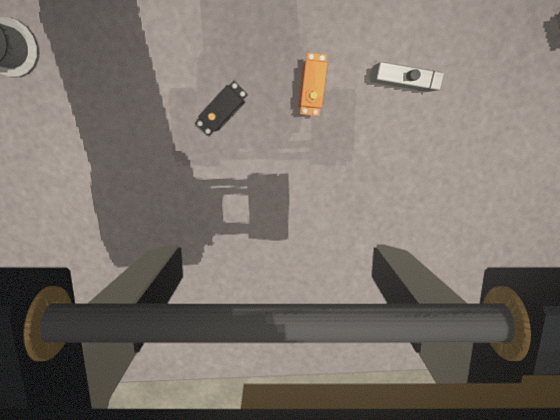

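```bash
python3 - <<'E'
from h import *
import pickle
m,im,p,R=pickle.load(open('w2.pkl','rb'))
for n,z,sel in [("servo_small_mid",.031,None),("bolt_short_mid",.026,None)]:
  for d in vision.cut_out('wrist',n):
    cs,_=cv2.findContours(d['mask'].astype(np.uint8),0,2);cn=max(cs,key=cv2.contourArea)[:,0]
    W=np.array([onz(m,q,z)[:2] for q in cn.astype(float)])
    print(n,d['conf'],cv2.minAreaRect((W*1000).astype(np.float32)))
for q in [(235,84),(243,94),(200,124),(208,131)]: print(onz(m,q,.029).round(4))
print('shaft',onz(m,(212,117),.042).round(4))
cv2.imwrite('pics/w2c.png',cv2.resize(im[40:150,180:300,::-1],None,fx=5,fy=5,interpolation=2))
cv2.imwrite('pics/w2d.png',cv2.resize(im[50:105,360:450,::-1],None,fx=7,fy=7,interpolation=2))
E
```

```text
servo_small_mid 0.83 ((661.8209838867188, -9.78309154510498), (23.197940826416016, 54.2177848815918), 82.18355560302734)
servo_small_mid 0.76 ((680.2894287109375, -94.22347259521484), (22.65945053100586, 53.0940055847168), 43.01782989501953)
bolt_short_mid 0.68 ((657.8434448242188, 79.04071044921875), (67.3424301147461, 19.6735897064209), 78.96424102783203)
[ 0.6583 -0.0795  0.029 ]
[ 0.6673 -0.0727  0.029 ]
[ 0.6927 -0.1146  0.029 ]
[ 0.6994 -0.1076  0.029 ]
shaft [ 0.6868 -0.1008  0.042 ]
```

View pics/w2c.png

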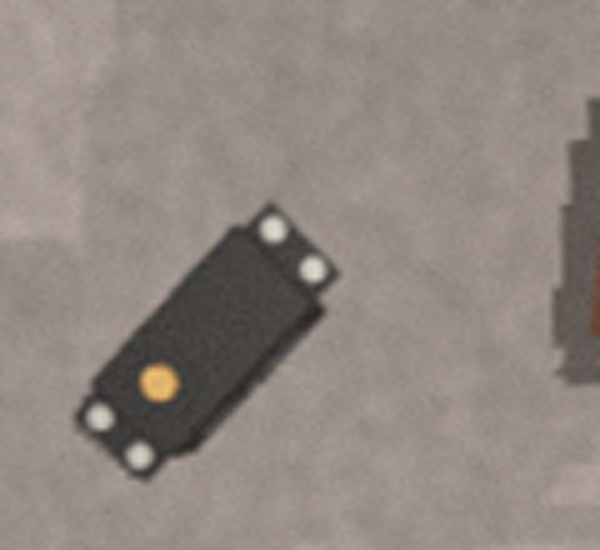

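View pics/w2d.png

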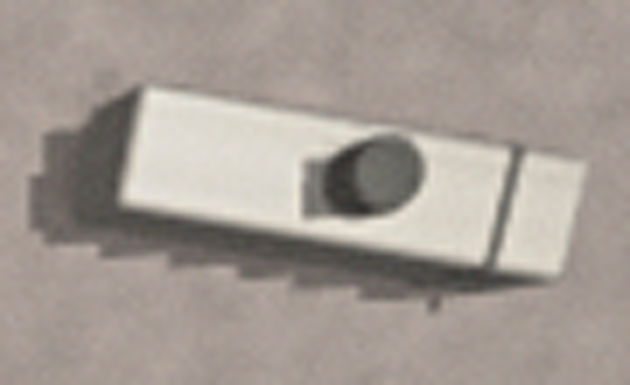

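```bash
python3 -m creep '{"translation": [[-2.5,0,-1.6],[-2.5,0,-1.6],[-2.5,0,-1.6],[0,0,0],[0,0,0],[0,0,0],[0,0,0],[0,0,0],[0,0,0],[0,0,0]], "twist": [0,0,0,7,7,7,7,7,7,3]}'
cat > st.py <<'E'
import sys
from h import *
s,p,R=tool();print('t',s['time'],'p',p.round(4),'zang',np.degrees(np.arctan2(R[1,2],R[0,2])).round(2),'y',R[:,1].round(4),'q',np.round(s['q'],2),'F',np.round(s['contact_force'],1),'gap',round(s['finger_gap'],4))
if len(sys.argv)>3:
    t=np.array([float(v) for v in sys.argv[1:4]]);print('to go tool cm',(R.T@(t-p)*100).round(2),'twist',(np.degrees(np.arctan2(R[1,2],R[0,2]))-float(sys.argv[4])).round(2))
E
python3 st.py .68 -.094 .037 43
```

```text
time: 4.53
tool_pos: [0.6623, -0.0838, 0.2235]
tcp_rot: [0.653, -0.639, 0.29, -0.282]
contact_force: [-0.1, -0.4, 0.0]
finger_gap: 0.0933
t 4.5333 p [ 0.6623 -0.0838  0.2235] zang 42.2 y [-0.0023  0.0227 -0.9997] q [-0.08  0.53  0.21  1.74 -0.17  0.89  0.94] F [-0.1 -0.4  0. ] gap 0.0933
to go tool cm [ 2.29 18.62  0.37] twist -0.8
```

```bash
python3 -m creep '{"translation": [[1.1,3,0.2],[1.1,3,0.2],[0,3,0],[0,3,0],[0,0,0]], "twist": [0,0,0,0,0]}'
python3 st.py .68 -.094 .037 43
python3 - <<'E'
from h import *
im=vision.capture('wrist');cv2.imwrite('pics/w3.png',im[:,:,::-1])
m=vision.camera_model('wrist');print(proj(m,[[.68,-.094,.036]]))
E
```

```text
time: 4.95
tool_pos: [0.6792, -0.0892, 0.1065]
tcp_rot: [0.655, -0.637, 0.288, -0.285]
contact_force: [-0.5, -0.2, 0.3]
finger_gap: 0.0932
t 4.95 p [ 0.6792 -0.0892  0.1065] zang 42.2 y [ 0.0072  0.0247 -0.9997] q [-0.04  0.68  0.17  1.8  -0.21  0.68  0.98] F [-0.5 -0.2  0.3] gap 0.0932
to go tool cm [ 0.51  6.94 -0.42] twist -0.8
[[270.16241767 227.66758456]]
```

View pics/w3.png

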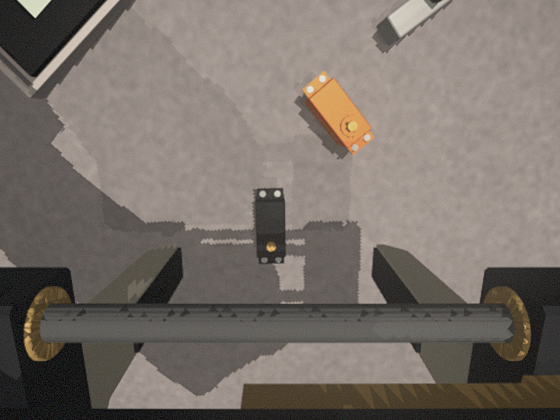

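```bash
python3 -m creep '{"translation": [[0.2,1.8,-0.2],[0.2,1.8,-0.2],[0.1,1.6,0],[0,1.0,0],[0,0.5,0],[0,0,0]], "twist": [0,0,0,0,0,0]}'
python3 st.py .68 -.094 .037 43
```

```text
time: 5.5
tool_pos: [0.6854, -0.0921, 0.0535]
tcp_rot: [0.658, -0.635, 0.282, -0.289]
contact_force: [1.3, 0.3, 0.5]
finger_gap: 0.093
t 5.5 p [ 0.6854 -0.0921  0.0535] zang 42.34 y [ 0.0226  0.0251 -0.9994] q [-0.02  0.75  0.14  1.82 -0.23  0.57  1.01] F [1.3 0.3 0.5] gap 0.093
to go tool cm [-0.22  1.64 -0.58] twist -0.66
```

```bash
python3 -m creep '{"translation": [[-0.1,0.8,-0.3],[-0.1,0.8,-0.3],[0,0.3,0],[0,0,0]], "twist": [0,0,0,0]}'
python3 st.py .68 -.094 .037 43
```

```text
time: 5.83
tool_pos: [0.6813, -0.0942, 0.037]
tcp_rot: [0.659, -0.635, 0.28, -0.291]
contact_force: [-0.0, -0.3, 0.0]
finger_gap: 0.0929
t 5.8333 p [ 0.6813 -0.0942  0.037 ] zang 42.37 y [ 0.0277  0.0249 -0.9993] q [-0.01  0.77  0.13  1.84 -0.23  0.53  1.02] F [-0.  -0.3  0. ] gap 0.0929
to go tool cm [-0.1  -0.01 -0.09] twist -0.63
```

```bash
python3 -m creep '{"translation": [[0,0,0],[0,0,0],[0,0,0],[0,0,0],[0,0,0],[0,0,0],[0,0,0],[0,0,0],[0,0,0],[0,0,0]], "twist": [0,0,0,0,0,0,0,0,0,0]}' 1 15
python3 st.py .68 -.094 .037 43
```

```text
time: 6.67
tool_pos: [0.6819, -0.0943, 0.0378]
tcp_rot: [0.659, -0.635, 0.28, -0.291]
contact_force: [-0.7, -0.3, -0.8]
finger_gap: 0.0311
t 6.6667 p [ 0.6819 -0.0943  0.0378] zang 42.36 y [ 0.0288  0.0248 -0.9993] q [-0.01  0.77  0.13  1.84 -0.23  0.53  1.02] F [-0.7 -0.3 -0.8] gap 0.0311
to go tool cm [-0.16  0.08 -0.12] twist -0.64
```

```bash
python3 -m creep '{"translation": [[0,0,0],[0,0,0],[0,0,0],[0,0,0]], "twist": [0,0,0,0]}' 1 15
python3 st.py .68 -.094 .037 43
```

```text
time: 7.0
tool_pos: [0.6823, -0.0944, 0.0384]
tcp_rot: [0.659, -0.635, 0.28, -0.292]
contact_force: [-1.4, 2.4, 16.0]
finger_gap: 0.01
t 7.0 p [ 0.6823 -0.0944  0.0384] zang 42.36 y [ 0.0295  0.0248 -0.9993] q [-0.01  0.76  0.13  1.83 -0.23  0.53  1.02] F [-1.4  2.4 16. ] gap 0.01
to go tool cm [-0.18  0.14 -0.15] twist -0.64
```

```bash
python3 - <<'E'
from h import *
for c in ['wrist','side','scene']:
    im=vision.capture(c)
    if c=='side': im=cv2.resize(im[120:280,180:340],None,fx=3.5,fy=3.5)
    if c=='scene': im=cv2.resize(im[180:300,210:370],None,fx=4,fy=4)
    cv2.imwrite(f'pics/{c}4.png',im[:,:,::-1])
E
python3 st.py
```

```text
t 7.15 p [ 0.6828 -0.094   0.0392] zang 42.38 y [ 0.0307  0.0252 -0.9992] q [-0.01  0.76  0.13  1.83 -0.23  0.53  1.02] F [-2.7  0.9 10.8] gap 0.0035
```

View pics/wrist4.png

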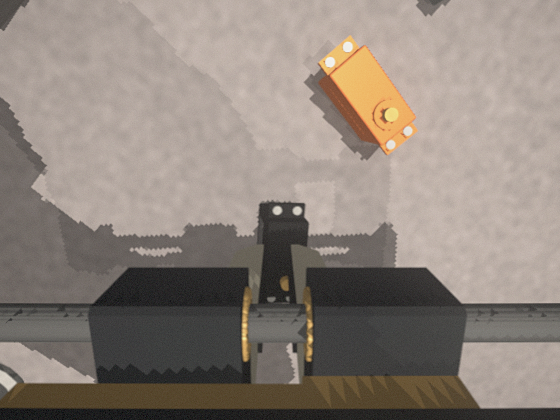

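View pics/side4.png

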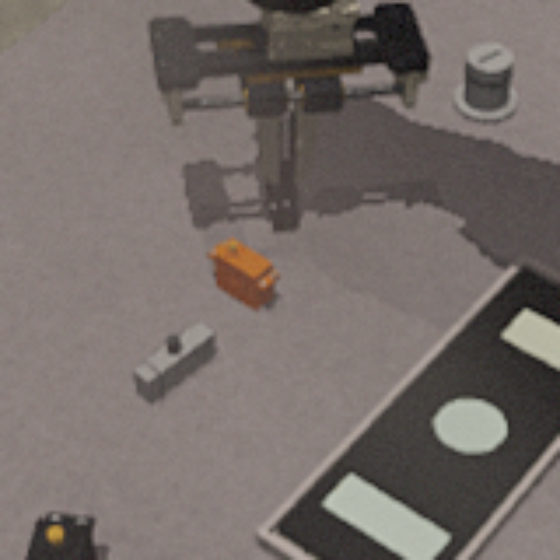

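View pics/scene4.png

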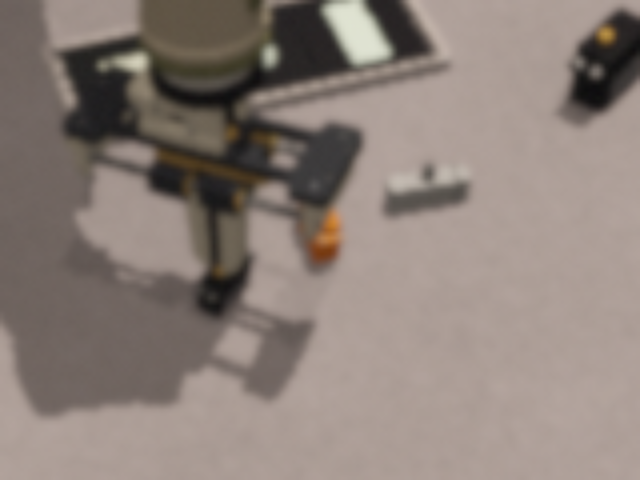

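```bash
python3 - <<'E'
import cv2
im=cv2.imread('pics/wrist4.png');cv2.imwrite('pics/w4c.png',cv2.resize(im[190:380,200:360],None,fx=3.1,fy=3.1,interpolation=2))
E
```

```text
(no output)
```

View pics/w4c.png

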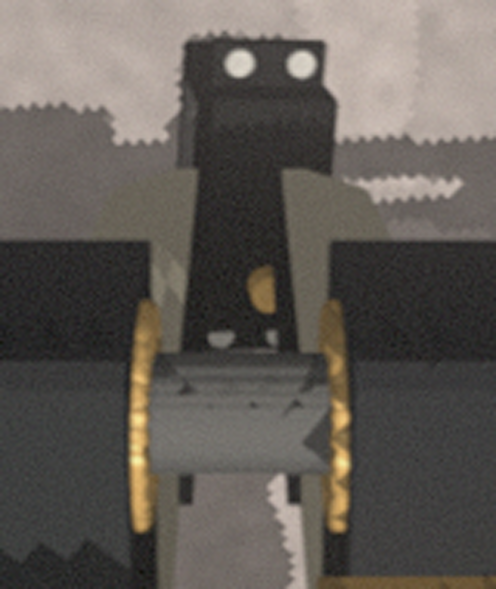

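```bash
python3 - <<'E'
from h import *
s,p,R=tool();m=vision.camera_model('wrist')
a,b=(200+239/3.1,190+64/3.1),(200+302/3.1,190+64/3.1)
for z in (.029,.04,.05,.06):
  A,B=onz(m,a,z),onz(m,b,z);print(z,A.round(4),B.round(4),np.linalg.norm(A-B))
print(proj(m,[p,p+R[:,1]*.025,p+R[:,1]*.006]))
E
python3 st.py
```

```text
0.029 [ 0.6666 -0.0761  0.029 ] [ 0.6741 -0.0694  0.029 ] 0.010057550992221203
0.04 [ 0.6643 -0.0743  0.04  ] [ 0.6714 -0.068   0.04  ] 0.009420271422491562
0.05 [ 0.6623 -0.0726  0.05  ] [ 0.6689 -0.0667  0.05  ] 0.008840926359100994
0.06 [ 0.6602 -0.071   0.06  ] [ 0.6664 -0.0655  0.06  ] 0.008261581295710429
[[277.82064334 264.35804923]
 [277.73504577 246.41643699]
 [277.79802445 259.6164525 ]]
t 7.15 p [ 0.6828 -0.094   0.0392] zang 42.38 y [ 0.0307  0.0252 -0.9992] q [-0.01  0.76  0.13  1.83 -0.23  0.53  1.02] F [-2.7  0.9 10.8] gap 0.0035
```

```bash
python3 -m creep '{"translation": [[0,0,0],[0,0,0],[0,0,0],[0,0,0],[0,0,0],[0,0,0]], "twist": [0,0,0,0,0,0]}' 0 15
python3 st.py
python3 - <<'E'
from h import *
im=vision.capture('wrist');cv2.imwrite('pics/w5.png',im[:,:,::-1])
im=vision.capture('side');cv2.imwrite('pics/s5.png',cv2.resize(im[120:220,200:320,::-1],None,fx=5,fy=5,interpolation=2))
E
```

```text
time: 7.65
tool_pos: [0.6836, -0.0933, 0.0407]
tcp_rot: [0.66, -0.634, 0.278, -0.292]
contact_force: [-0.4, 0.5, 0.6]
finger_gap: 0.0389
t 7.65 p [ 0.6836 -0.0933  0.0407] zang 42.41 y [ 0.0327  0.026  -0.9991] q [-0.01  0.76  0.13  1.83 -0.23  0.53  1.02] F [-0.4  0.5  0.6] gap 0.0389
```

View pics/w5.png

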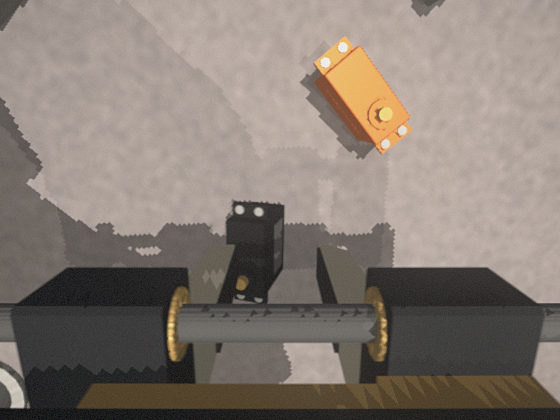

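View pics/s5.png

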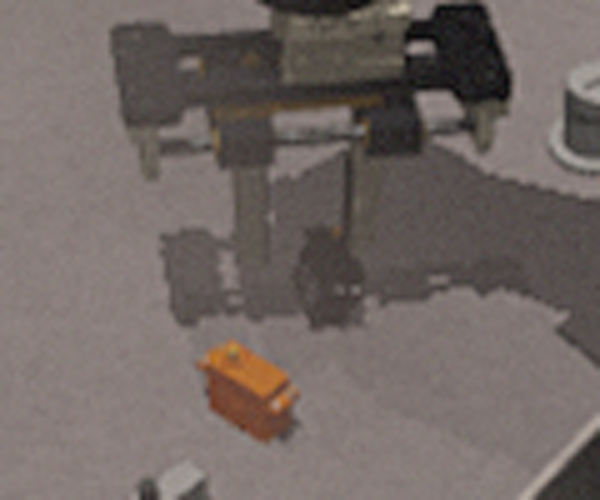

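```bash
python3 - <<'E'
from h import *
s,p,R=tool()
for c in ['side','wrist']:
  m=vision.camera_model(c)
  for sg in (1,-1):
    for d in (.025,.006,0,-.03): print(c,sg,d,proj(m,[p+R[:,1]*d+sg*R[:,2]*(.0195)]).round(1), ((proj(m,[p+R[:,1]*d+sg*R[:,2]*.0195])-[200,120])*5).round())
E
```

```text
side 1 0.025 [[253.6 177.3]] [[268. 287.]]
side 1 0.006 [[253.7 172. ]] [[268. 260.]]
side 1 0 [[253.7 170.3]] [[269. 252.]]
side 1 -0.03 [[253.9 161.6]] [[269. 208.]]
side -1 0.025 [[268. 176.]] [[340. 280.]]
side -1 0.006 [[268.3 170.8]] [[341. 254.]]
side -1 0 [[268.4 169.1]] [[342. 245.]]
side -1 -0.03 [[268.8 160.4]] [[344. 202.]]
wrist 1 0.025 [[313.2 246.4]] [[566. 632.]]
wrist 1 0.006 [[316.9 259.6]] [[584. 698.]]
wrist 1 0 [[318.2 264.4]] [[591. 722.]]
wrist 1 -0.03 [[326.3 293.7]] [[632. 868.]]
wrist -1 0.025 [[242.3 246.4]] [[211. 632.]]
wrist -1 0.006 [[238.7 259.6]] [[194. 698.]]
wrist -1 0 [[237.5 264.4]] [[187. 722.]]
wrist -1 -0.03 [[229.6 293.7]] [[148. 868.]]
```

```bash
python3 -m creep '{"translation": [[0,0,0],[0,0,0],[0,0,0],[0,0,0],[0,0,0]], "twist": [0,0,0,0,0]}' 0 15
python3 st.py
python3 - <<'E'
from h import *
im=vision.capture('wrist');cv2.imwrite('pics/w6.png',im[:,:,::-1])
E
```

```text
time: 8.17
tool_pos: [0.683, -0.0939, 0.0396]
tcp_rot: [0.659, -0.634, 0.279, -0.292]
contact_force: [0.9, -1.1, 0.4]
finger_gap: 0.0467
t 8.1667 p [ 0.683  -0.0939  0.0396] zang 42.38 y [ 0.0312  0.0254 -0.9992] q [-0.01  0.76  0.13  1.83 -0.23  0.53  1.02] F [ 0.9 -1.1  0.4] gap 0.0467
```

View pics/w6.png

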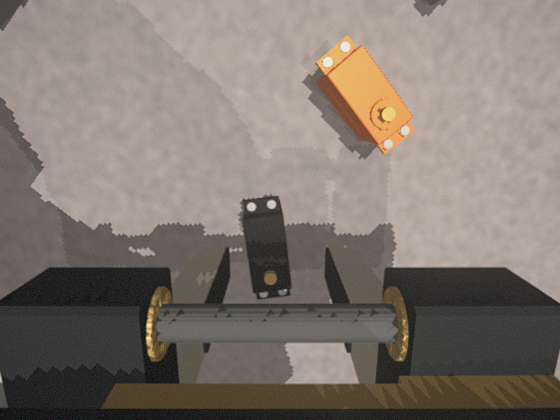

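```bash
python3 - <<'E'
from h import *
s,p,R=tool();m=vision.camera_model('wrist')
P=[onz(m,q,.029) for q in [(251,207),(271,204),(264,295),(284,292)]]
P=np.array(P);c=P.mean(0);d=(P[0]+P[1]-P[2]-P[3])/2;print(c,np.linalg.norm(d),np.degrees(np.arctan2(d[1],d[0])),np.linalg.norm(P[0]-P[1]))
E
python3 st.py .68 -.094 .014 50
```

```text
[ 0.67755883 -0.09494272  0.029     ] 0.048105749366544236 139.87751124746356 0.009940204105497988
t 8.2167 p [ 0.683  -0.0939  0.0395] zang 42.38 y [ 0.0311  0.0254 -0.9992] q [-0.01  0.76  0.13  1.83 -0.23  0.53  1.02] F [-0.4 -0.9  0.1] gap 0.0464
to go tool cm [-0.2   2.54 -0.33] twist -7.62
```

```bash
python3 -m creep '{"translation": [[-0.2,0,-0.2],[-0.1,0,-0.2],[0,0,0]], "twist": [-4,-3.5,0]}' -0.4
python3 st.py .6776 -.0949 .014 49.9
```

```text
time: 8.47
tool_pos: [0.6781, -0.0944, 0.0393]
tcp_rot: [0.677, -0.653, 0.233, -0.248]
contact_force: [-0.2, 0.1, 0.0]
finger_gap: 0.0617
t 8.4667 p [ 0.6781 -0.0944  0.0393] zang 50.19 y [ 0.0312  0.0251 -0.9992] q [ 0.01  0.76  0.09  1.84 -0.18  0.52  1.11] F [-0.2  0.1  0. ] gap 0.0617
to go tool cm [-0.02  2.52 -0.17] twist 0.29
```

```bash
python3 -m creep '{"translation": [[0,0.7,-0.1],[0,0.7,-0.1],[0,0,0]], "twist": [0,0,0]}'
python3 st.py .6776 -.0949 .014 49.9
python3 - <<'E'
from h import *
im=vision.capture('wrist');cv2.imwrite('pics/w7.png',im[:,:,::-1])
E
```

```text
time: 8.72
tool_pos: [0.6776, -0.0957, 0.0244]
tcp_rot: [0.676, -0.652, 0.235, -0.25]
contact_force: [-0.1, 0.2, -0.1]
finger_gap: 0.0647
t 8.7167 p [ 0.6776 -0.0957  0.0244] zang 49.91 y [ 0.0324  0.0253 -0.9992] q [ 0.02  0.78  0.09  1.85 -0.19  0.49  1.11] F [-0.1  0.2 -0.1] gap 0.0647
to go tool cm [-0.06  1.04  0.02] twist 0.01
```

View pics/w7.png

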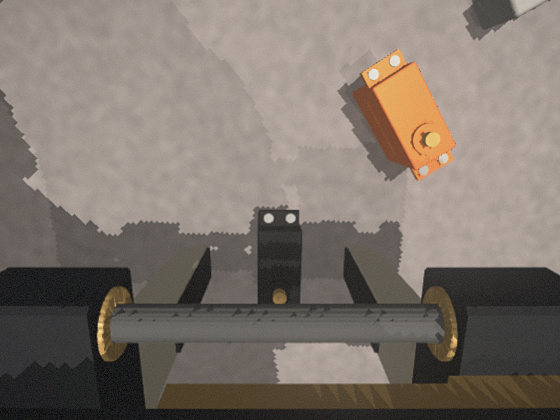

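```bash
python3 -m creep '{"translation": [[0,0.5,0],[0,0.5,0],[0,0,0]], "twist": [0,0,0]}'
python3 st.py .6776 -.0949 .014 49.9
```

```text
time: 9.02
tool_pos: [0.6783, -0.0953, 0.0134]
tcp_rot: [0.676, -0.652, 0.235, -0.251]
contact_force: [0.4, -0.2, 0.3]
finger_gap: 0.0648
t 9.0167 p [ 0.6783 -0.0953  0.0134] zang 49.82 y [ 0.0323  0.0251 -0.9992] q [ 0.02  0.79  0.08  1.85 -0.19  0.48  1.11] F [ 0.4 -0.2  0.3] gap 0.0648
to go tool cm [-0.08 -0.06 -0.01] twist -0.08
```

```bash
python3 -m creep '{"translation": [[0,0,0],[0,0,0],[0,0,0],[0,0,0],[0,0,0],[0,0,0],[0,0,0],[0,0,0],[0,0,0]], "twist": [0,0,0,0,0,0,0,0,0]}' 1 15
python3 st.py .6776 -.0949 .014 49.9
```

```text
time: 9.77
tool_pos: [0.6786, -0.0951, 0.0136]
tcp_rot: [0.676, -0.652, 0.235, -0.251]
contact_force: [0.1, -0.6, 0.0]
finger_gap: 0.02
t 9.7667 p [ 0.6786 -0.0951  0.0136] zang 49.81 y [ 0.0327  0.0251 -0.9991] q [ 0.02  0.79  0.08  1.85 -0.19  0.48  1.11] F [ 0.1 -0.6  0. ] gap 0.02
to go tool cm [-0.09 -0.04 -0.04] twist -0.09
```

```bash
python3 -m creep '{"translation": [[0,-2,0],[0,-3,0],[0,-3,0],[0,0,0],[0,0,0],[0,0,0],[0,0,0],[0,0,0],[0,0,0]], "twist": [0,0,0,-7,-7,-7,-7,-6.5,0]}' 1 20
python3 st.py .4495 -.0735 .09 84.4
```

```text
time: 10.52
tool_pos: [0.6754, -0.097, 0.0976]
tcp_rot: [0.715, -0.698, 0.016, -0.038]
contact_force: [-0.0, -0.8, -0.9]
finger_gap: 0.0197
t 10.5167 p [ 0.6754 -0.097   0.0976] zang 85.57 y [ 0.032   0.0239 -0.9992] q [ 0.11  0.68 -0.06  1.82  0.02  0.62  1.54] F [-0.  -0.8 -0.9] gap 0.0197
to go tool cm [-22.72   0.09   0.58] twist 1.17
```

```bash
python3 -m creep '{"translation": [[-2.5,0,0],[-3.5,0,0],[-3.5,0,0],[-3.5,0,0],[-3.5,0,0.2],[-3.5,0,0.2],[-2,0,0.2],[0,0,0]], "twist": [0,0,0,0,0,0.6,0.6,0]}'
python3 st.py .4495 -.0735 .09 84.4
```

```text
time: 11.18
tool_pos: [0.4477, -0.0714, 0.0899]
tcp_rot: [0.714, -0.696, 0.036, -0.059]
contact_force: [-1.3, -0.7, -0.0]
finger_gap: 0.0197
t 11.1833 p [ 0.4477 -0.0714  0.0899] zang 82.25 y [ 0.0342  0.0235 -0.9991] q [ 0.09  0.5  -0.05  2.34  0.    0.27  1.48] F [-1.3 -0.7 -0. ] gap 0.0197
to go tool cm [ 0.21 -0.01 -0.18] twist -2.15
```

```bash
python3 -m creep '{"translation": [[0.2,2,-0.1],[0,2,0],[0,0,0]], "twist": [-2,0,0]}'
python3 st.py .4495 -.0735 .0226 84.4
python3 - <<'E'
from h import *
im=vision.capture('wrist');cv2.imwrite('pics/w8.png',im[:,:,::-1])
im=vision.capture('side');cv2.imwrite('pics/s8.png',cv2.resize(im[120:300,240:400,::-1],None,fx=3.3,fy=3.3,interpolation=2))
E
```

```text
time: 11.43
tool_pos: [0.4522, -0.0722, 0.0508]
tcp_rot: [0.714, -0.697, 0.026, -0.052]
contact_force: [0.5, -0.3, -0.5]
finger_gap: 0.0194
t 11.4333 p [ 0.4522 -0.0722  0.0508] zang 83.7 y [ 0.039   0.0221 -0.999 ] q [ 0.09  0.59 -0.05  2.36  0.02  0.16  1.49] F [ 0.5 -0.3 -0.5] gap 0.0194
to go tool cm [-0.35  2.81 -0.23] twist -0.7
```

View pics/w8.png

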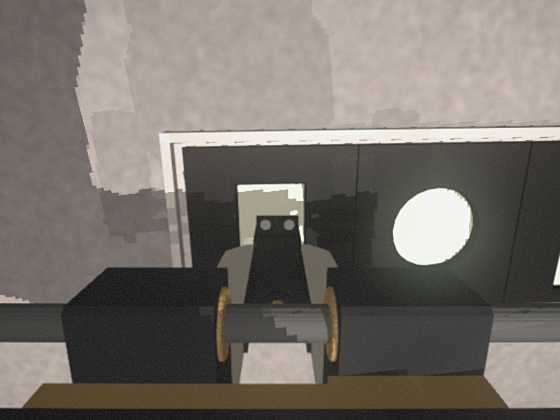

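View pics/s8.png

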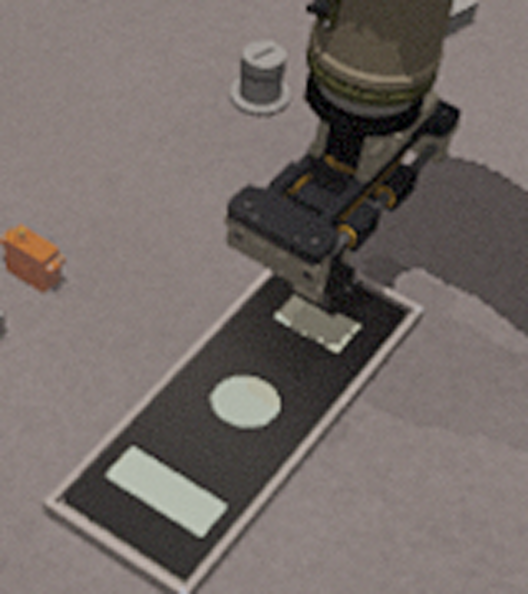

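```bash
python3 -m creep '{"translation": [[0.1,0.8,-0.1],[0.1,0.8,-0.1],[0,0,0]], "twist": [-0.5,0,0]}'
python3 st.py .4545 -.0735 .0226 84.4
```

```text
time: 11.78
tool_pos: [0.4574, -0.0748, 0.0374]
tcp_rot: [0.714, -0.698, 0.021, -0.051]
contact_force: [-0.2, -0.1, 0.3]
finger_gap: 0.0199
t 11.7833 p [ 0.4574 -0.0748  0.0374] zang 84.13 y [ 0.0439  0.0212 -0.9988] q [ 0.09  0.62 -0.05  2.36  0.03  0.13  1.49] F [-0.2 -0.1  0.3] gap 0.0199
to go tool cm [-0.36  1.46  0.06] twist -0.27
```

```bash
python3 -m creep '{"translation": [[0,-1,0],[0,-1,0],[0,-1,0],[0,-1,0],[0,-1,0],[0,-1,0],[0,-1,0],[0,-1,0],[0,-1,0],[0,-1,0]], "twist": [0,0,0,0,0,0,0,0,0,0]}'
python3 st.py .4545 -.0735 .0226 84.4
python3 -m creep '{"translation": [[0,4,0],[0,3,0]], "twist": [0,0]}'
python3 st.py .4545 -.0735 .0226 84.4
```

```text
time: 12.62
tool_pos: [0.4512, -0.0778, 0.148]
tcp_rot: [0.714, -0.698, 0.023, -0.053]
contact_force: [0.7, 0.2, -0.1]
finger_gap: 0.0198
t 12.6167 p [ 0.4512 -0.0778  0.148 ] zang 83.88 y [ 0.0429  0.0208 -0.9989] q [ 0.12  0.39 -0.07  2.29  0.01  0.42  1.5 ] F [ 0.7  0.2 -0.1] gap 0.0198
to go tool cm [-0.23 12.55  0.15] twist -0.52
time: 12.78
tool_pos: [0.4594, -0.0777, 0.0869]
tcp_rot: [0.713, -0.698, 0.017, -0.06]
contact_force: [-0.3, -0.6, -0.6]
finger_gap: 0.0199
t 12.7833 p [ 0.4594 -0.0777  0.0869] zang 83.78 y [ 0.0609  0.0187 -0.998 ] q [ 0.1   0.51 -0.06  2.34  0.03  0.24  1.49] F [-0.3 -0.6 -0.6] gap 0.0199
to go tool cm [-0.91  6.39  0.2 ] twist -0.62
```

```bash
python3 -m creep '{"translation": [[0,0,0]], "twist": [0]}'
python3 st.py|cut -c1-90
python3 -m creep '{"translation": [[0,-4,0],[0,-4,0]], "twist": [0,0]}'
python3 st.py |cut -c1-90
python3 -m creep '{"translation": [[0,0,0]], "twist": [0]}'
python3 st.py|cut -c1-90
```

```text
time: 12.87
tool_pos: [0.4587, -0.0775, 0.0852]
tcp_rot: [0.714, -0.698, 0.018, -0.059]
contact_force: [0.3, 1.0, -0.6]
finger_gap: 0.0199
t 12.8667 p [ 0.4587 -0.0775  0.0852] zang 83.77 y [ 0.0585  0.019  -0.9981] q [ 0.1   0.5
time: 13.03
tool_pos: [0.4497, -0.0782, 0.1608]
tcp_rot: [0.714, -0.698, 0.025, -0.052]
contact_force: [1.0, 0.6, 0.2]
finger_gap: 0.0199
t 13.0333 p [ 0.4497 -0.0782  0.1608] zang 83.8 y [ 0.0402  0.021  -0.999 ] q [ 0.13  0.37
time: 13.12
tool_pos: [0.4508, -0.0786, 0.1667]
tcp_rot: [0.714, -0.698, 0.023, -0.054]
contact_force: [0.6, -0.7, -0.6]
finger_gap: 0.0199
t 13.1167 p [ 0.4508 -0.0786  0.1667] zang 83.76 y [ 0.0451  0.0204 -0.9988] q [ 0.13  0.3
```

```bash
python3 -m creep '{"translation": [[0,0.5,0],[0,0.5,0],[0,0.5,0],[0,0.5,0],[0,0.5,0],[0,0.5,0],[0,0.5,0],[0,0.5,0],[0,0.5,0],[0,0.5,0]], "twist": [0,0,0,0,0,0,0,0,0,0]}'
python3 st.py|cut -c1-90
python3 -m creep '{"translation": [[0,-4.1,0],[0,-4.1,0],[0,-4.1,0]], "twist": [0,0,0]}'
python3 st.py |cut -c1-90
python3 -m creep '{"translation": [[0,0,0]], "twist": [0]}'
python3 st.py|cut -c1-90
```

```text
time: 13.95
tool_pos: [0.4514, -0.0775, 0.1142]
tcp_rot: [0.714, -0.698, 0.024, -0.054]
contact_force: [-0.1, 0.6, -0.8]
finger_gap: 0.0199
t 13.95 p [ 0.4514 -0.0775  0.1142] zang 83.72 y [ 0.0441  0.0203 -0.9988] q [ 0.11  0.45 
time: 14.2
tool_pos: [0.4419, -0.0789, 0.2264]
tcp_rot: [0.715, -0.697, 0.033, -0.043]
contact_force: [0.6, 0.4, -0.6]
finger_gap: 0.0197
t 14.2 p [ 0.4419 -0.0789  0.2264] zang 83.78 y [ 0.0156  0.024  -0.9996] q [ 0.14  0.26 -
time: 14.28
tool_pos: [0.4443, -0.0794, 0.2314]
tcp_rot: [0.715, -0.697, 0.031, -0.046]
contact_force: [1.4, 0.3, -1.2]
finger_gap: 0.0198
t 14.2833 p [ 0.4443 -0.0794  0.2314] zang 83.76 y [ 0.0227  0.0232 -0.9995] q [ 0.14  0.2
```

```bash
python3 -m creep '{"translation": [[0,0.7,0],[0,0.7,0],[0,0.7,0],[0,0.7,0],[0,0.7,0],[0,0.7,0],[0,0.7,0],[0,0.7,0],[0,0.7,0],[0,0.7,0]], "twist": [0,0,0,0,0,0,0,0,0,0]}'
python3 -m creep '{"translation": [[0,0.7,0],[0,0.7,0],[0,0.7,0],[0,0.6,0],[0,0.4,0],[0,0.2,0]], "twist": [0,0,0,0,0,0]}'
python3 st.py|cut -c1-90
python3 -m creep '{"translation": [[0,-4.1,0],[0,-4.1,0],[0,-4.1,0],[0,0,0]], "twist": [0,0,0,0]}'
python3 st.py
```

```text
time: 15.12
tool_pos: [0.4443, -0.0772, 0.1507]
tcp_rot: [0.715, -0.697, 0.032, -0.044]
contact_force: [-0.4, 0.8, -0.3]
finger_gap: 0.0196
time: 15.62
tool_pos: [0.4448, -0.0762, 0.1129]
tcp_rot: [0.715, -0.697, 0.033, -0.044]
contact_force: [-0.2, 0.2, 0.4]
finger_gap: 0.0195
t 15.6167 p [ 0.4448 -0.0762  0.1129] zang 83.79 y [ 0.017   0.0239 -0.9996] q [ 0.12  0.4
time: 15.95
tool_pos: [0.4416, -0.0787, 0.2346]
tcp_rot: [0.715, -0.697, 0.038, -0.039]
contact_force: [1.1, 0.2, -1.7]
finger_gap: 0.0195
t 15.95 p [ 0.4416 -0.0787  0.2346] zang 83.82 y [ 0.0026  0.026  -0.9997] q [ 0.14  0.25 -0.09  2.19 -0.01  0.7   1.52] F [ 1.1  0.2 -1.7] gap 0.0195
```

```bash
python3 -m creep '{"translation": [[0.1,0.8,0],[0.1,0.8,0],[0.1,0.8,0],[0.1,0.8,0],[0.1,0.8,0],[0.1,0.8,0],[0.1,0.8,0],[0.1,0.8,0],[0,0.8,0],[0,0.8,0]], "twist": [0,0,0,0,0,0,0,0,0,0]}'
python3 -m creep '{"translation": [[0,0.8,0],[0,0.8,0],[0,0.8,0],[0,0.8,0],[0,0.8,0],[0,0.8,0],[0,0.8,0],[0,0,0]], "twist": [0,0,0,0,0,0,0,0]}'
python3 st.py .452 -.0735 .0226 84.4
```

```text
time: 16.78
tool_pos: [0.4492, -0.0771, 0.1442]
tcp_rot: [0.715, -0.697, 0.038, -0.038]
contact_force: [-0.7, 0.3, -1.6]
finger_gap: 0.0198
time: 17.45
tool_pos: [0.4489, -0.0753, 0.0806]
tcp_rot: [0.715, -0.697, 0.039, -0.037]
contact_force: [-0.2, 0.6, -0.3]
finger_gap: 0.0201
t 17.45 p [ 0.4489 -0.0753  0.0806] zang 83.84 y [-0.0013  0.0265 -0.9996] q [ 0.11  0.53 -0.07  2.32  0.03  0.3   1.48] F [-0.2  0.6 -0.3] gap 0.0201
to go tool cm [0.32 5.8  0.06] twist -0.56
```

```bash
python3 -m creep '{"translation": [[0.2,0.8,0],[0.1,0.8,0],[0,0.8,0],[0,0.8,0],[0,0.6,0],[0,0,0]], "twist": [-0.5,0,0,0,0,0]}'
python3 st.py .452 -.0735 .0226 84.4
```

```text
time: 17.95
tool_pos: [0.4528, -0.0746, 0.0386]
tcp_rot: [0.716, -0.697, 0.035, -0.034]
contact_force: [-0.8, 0.7, -1.1]
finger_gap: 0.0196
t 17.95 p [ 0.4528 -0.0746  0.0386] zang 84.4 y [-1.000e-04  2.650e-02 -9.997e-01] q [ 0.1   0.62 -0.06  2.33  0.04  0.19  1.48] F [-0.8  0.7 -1.1] gap 0.0196
to go tool cm [-0.09  1.6   0.06] twist 0.0
```

```bash
python3 -m creep '{"translation": [[0,0.5,0],[0,0.5,0],[0,0.3,0],[0,0,0]], "twist": [0,0,0,0]}'
python3 st.py .452 -.0735 .0226 84.4
python3 - <<'E'
from h import *
im=vision.capture('wrist');cv2.imwrite('pics/w9.png',im[:,:,::-1])
E
```

```text
time: 18.28
tool_pos: [0.4527, -0.0742, 0.024]
tcp_rot: [0.716, -0.697, 0.035, -0.034]
contact_force: [-0.4, 0.2, -0.3]
finger_gap: 0.0197
t 18.2833 p [ 0.4527 -0.0742  0.024 ] zang 84.4 y [-5.000e-04  2.650e-02 -9.996e-01] q [ 0.1   0.65 -0.06  2.34  0.05  0.16  1.48] F [-0.4  0.2 -0.3] gap 0.0197
to go tool cm [-0.08  0.14  0.06] twist 0.0
```

View pics/w9.png

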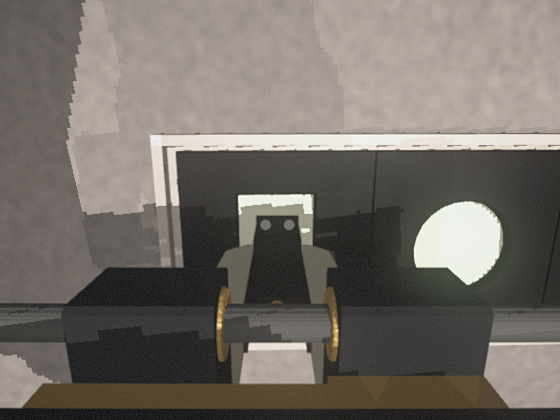

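```bash
python3 -m creep '{"translation": [[0,0.2,0],[0,0.1,0],[0,0,0]], "twist": [0,0,0]}'
python3 st.py
python3 -m creep '{"translation": [[0,0,0],[0,0,0],[0,0,0],[0,0,0],[0,0,0],[0,0,0]], "twist": [0,0,0,0,0,0]}' 0
python3 st.py
python3 - <<'E'
from h import *
im=vision.capture('wrist');cv2.imwrite('pics/w10.png',im[:,:,::-1])
E
```

```text
time: 18.58
tool_pos: [0.4528, -0.0742, 0.0224]
tcp_rot: [0.715, -0.697, 0.035, -0.034]
contact_force: [-1.1, -0.1, 0.3]
finger_gap: 0.0198
t 18.5833 p [ 0.4528 -0.0742  0.0224] zang 84.41 y [ 0.001   0.0262 -0.9997] q [ 0.1   0.65 -0.06  2.34  0.05  0.15  1.48] F [-1.1 -0.1  0.3] gap 0.0198
time: 19.08
tool_pos: [0.4534, -0.0743, 0.023]
tcp_rot: [0.715, -0.697, 0.034, -0.035]
contact_force: [0.3, -0.1, -0.5]
finger_gap: 0.0463
t 19.0833 p [ 0.4534 -0.0743  0.023 ] zang 84.39 y [ 0.0028  0.0261 -0.9997] q [ 0.1   0.65 -0.06  2.34  0.05  0.15  1.48] F [ 0.3 -0.1 -0.5] gap 0.0463
```

View pics/w10.png

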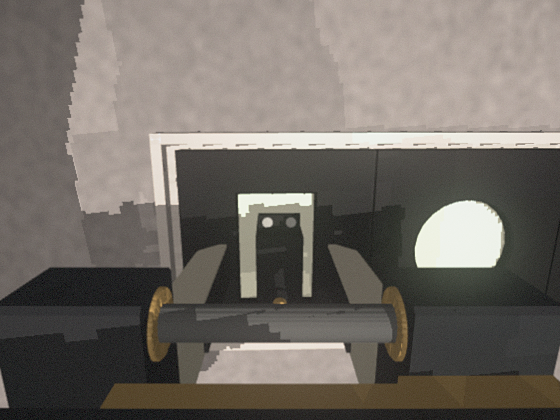

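```bash
python3 -m creep '{"translation": [[0,-2,0],[0,-2,0],[0,-2,0],[0,-2,0],[0,-2,0],[0,-2,0],[0,-2,0],[0,-1,0],[0,0,0]], "twist": [0,0,0,0,0,0,0,0,0]}' -1
python3 - <<'E'
from h import *
import pickle
m,im,p,R=pickle.load(open('w2.pkl','rb'))
P=np.array([onz(m,(360+a/7,50+b/7),.026) for a,b in [(145,88),(585,162),(560,278),(120,208)]]);c=P.mean(0);d=(P[1]+P[2]-P[0]-P[3])/2
print(c.round(4),np.linalg.norm(d),np.linalg.norm(P[0]-P[3]),np.degrees(np.arctan2(d[1],d[0])))
print(onz(m,(360+390/7,50+172/7),.038))
E
python3 st.py .655 .082 .16 -10
```

```text
time: 19.88
tool_pos: [0.4516, -0.0781, 0.1783]
tcp_rot: [0.716, -0.697, 0.036, -0.033]
contact_force: [-0.1, 0.7, -0.3]
finger_gap: 0.0926
[0.6569 0.083  0.026 ] 0.06020068679112978 0.015097094259517411 79.52617965987952
[0.65658232 0.08320513 0.038     ]
t 19.8833 p [ 0.4516 -0.0781  0.1783] zang 84.41 y [-0.0022  0.0264 -0.9996] q [ 0.14  0.35 -0.1   2.23  0.01  0.57  1.51] F [-0.1  0.7 -0.3] gap 0.0926
to go tool cm [18.7   2.21 17.86] twist 94.41
```

```bash
python3 -m creep '{"translation": [[3,0,0],[3,0,0],[0,0,0],[0,0,0],[0,0,0],[0,0,0],[0,0,0],[0,0,0],[0,0,0],[0,0,0]], "twist": [7,7,7,7,7,7,7,7,7,7]}'
python3 -m creep '{"translation": [[0,0,0],[0,0,0],[0,0,0],[0,0,0],[0,0,0]], "twist": [7,7,7,3,0]}'
python3 st.py .6568 .083 .16 -10.5
```

```text
time: 20.72
tool_pos: [0.51, -0.0889, 0.1708]
tcp_rot: [0.557, -0.548, 0.449, -0.433]
contact_force: [0.6, -0.8, -1.1]
finger_gap: 0.0931
time: 21.13
tool_pos: [0.5077, -0.0887, 0.1658]
tcp_rot: [0.444, -0.444, 0.559, -0.541]
contact_force: [0.3, 0.2, 0.0]
finger_gap: 0.0931
t 21.1333 p [ 0.5077 -0.0887  0.1658] zang -12.19 y [-0.0155  0.0199 -0.9997] q [-0.21  0.46  0.4   2.13 -0.33  0.63  0.22] F [0.3 0.2 0. ] gap 0.0931
to go tool cm [-19.92   0.69  10.96] twist -1.69
```

```bash
python3 -m creep '{"translation": [[-2,0,1.1],[-3,0,1.7],[-3,0,1.7],[-3,0,1.7],[-3,0,1.7],[-3,0,1.6],[-2.6,0,1.4],[0,0,0]], "twist": [0,0,0,0,0,-0.8,-0.8,0]}'
python3 st.py .6568 .083 .10 -10.5
python3 - <<'E'
from h import *
im=vision.capture('wrist');cv2.imwrite('pics/w11.png',im[:,:,::-1])
m=vision.camera_model('wrist');print(proj(m,[[.6568,.083,.026]]))
E
```

```text
time: 21.8
tool_pos: [0.6568, 0.0861, 0.1589]
tcp_rot: [0.452, -0.458, 0.55, -0.532]
contact_force: [0.2, -0.0, 1.0]
finger_gap: 0.093
t 21.8 p [0.6568 0.0861 0.1589] zang -9.85 y [-0.0235  0.0152 -0.9996] q [-0.46  0.63  0.4   1.81 -0.35  0.8  -0.05] F [ 0.2 -0.   1. ] gap 0.093
to go tool cm [0.37 5.89 0.2 ] twist 0.65
[[283.96256764 203.0062169 ]]
```

View pics/w11.png

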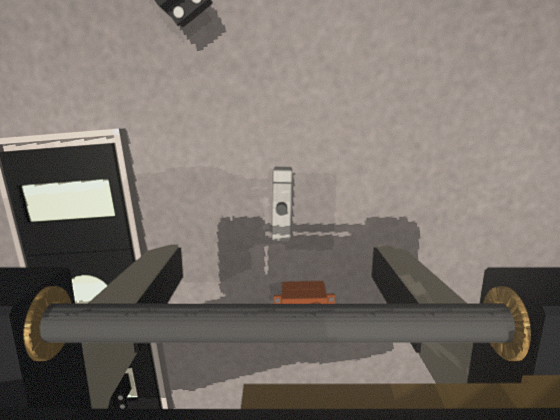

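```bash
python3 -m creep '{"translation": [[0.1,1.5,0],[0.1,1.5,0],[0.1,1.5,0],[0,1.5,0],[0,1.5,0],[0,1.5,0],[0,1,0],[0,0,0]], "twist": [0.6,0,0,0,0,0,0,0]}' -0.3
python3 st.py .6568 .083 .014 -10.5
```

```text
time: 22.52
tool_pos: [0.6455, 0.072, 0.0512]
tcp_rot: [0.446, -0.46, 0.552, -0.534]
contact_force: [-0.6, -0.6, 0.6]
finger_gap: 0.0602
t 22.5167 p [0.6455 0.072  0.0512] zang -10.33 y [-0.0311  0.0068 -0.9995] q [-0.4   0.75  0.33  1.89 -0.42  0.6   0.02] F [-0.6 -0.6  0.6] gap 0.0602
to go tool cm [-1.28  3.69  1.03] twist 0.17
```

```bash
python3 -m creep '{"translation": [[-0.6,0,0.5],[-0.6,0,0.5],[-0.1,0,0.1],[0,0,0]], "twist": [0,0,0,0]}'
python3 st.py .6568 .083 .014 -10.5
```

```text
time: 22.85
tool_pos: [0.6601, 0.0819, 0.0522]
tcp_rot: [0.446, -0.46, 0.552, -0.535]
contact_force: [-0.0, 0.5, -0.5]
finger_gap: 0.0604
t 22.85 p [0.6601 0.0819 0.0522] zang -10.38 y [-0.0305  0.0061 -0.9995] q [-0.41  0.76  0.33  1.85 -0.42  0.63  0.01] F [-0.   0.5 -0.5] gap 0.0604
to go tool cm [-0.05  3.83 -0.22] twist 0.12
```

```bash
python3 -m creep '{"translation": [[0,0.7,-0.1],[0,0.7,0],[0,0.7,0],[0,0.7,0],[0,0.5,0],[0,0,0]], "twist": [0,0,0,0,0,0]}'
python3 st.py .6568 .083 .014 -10.5
python3 - <<'E'
from h import *
im=vision.capture('wrist');cv2.imwrite('pics/w12.png',im[:,:,::-1])
E
```

```text
time: 23.35
tool_pos: [0.6587, 0.0833, 0.0174]
tcp_rot: [0.447, -0.459, 0.551, -0.535]
contact_force: [0.2, -0.2, 1.4]
finger_gap: 0.0605
t 23.35 p [0.6587 0.0833 0.0174] zang -10.28 y [-0.0279  0.0067 -0.9996] q [-0.39  0.81  0.3   1.87 -0.44  0.56  0.02] F [ 0.2 -0.2  1.4] gap 0.0605
to go tool cm [ 0.06  0.34 -0.18] twist 0.22
```

View pics/w12.png

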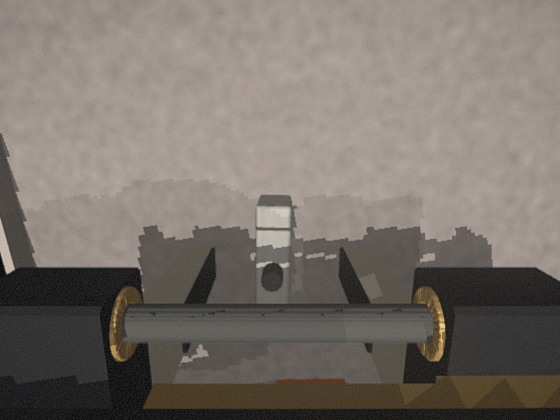

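```bash
python3 -m creep '{"translation": [[0,0.3,-0.2],[0,0,0],[0,0,0],[0,0,0],[0,0,0],[0,0,0],[0,0,0],[0,0,0],[0,0,0],[0,0,0]], "twist": [0,0,0,0,0,0,0,0,0,0]}' 1 30
python3 st.py .6568 .083 .014 -10.5
```

```text
time: 24.23
tool_pos: [0.6571, 0.0833, 0.0153]
tcp_rot: [0.447, -0.459, 0.551, -0.535]
contact_force: [0.6, -0.0, -1.3]
finger_gap: 0.0158
t 24.2333 p [0.6571 0.0833 0.0153] zang -10.31 y [-0.0266  0.0067 -0.9996] q [-0.39  0.81  0.3   1.87 -0.44  0.55  0.03] F [ 0.6 -0.  -1.3] gap 0.0158
to go tool cm [ 0.04  0.13 -0.02] twist 0.19
```

```bash
python3 -m creep '{"translation": [[0,-1,0],[0,-1.5,0],[0,-2,0],[0,-2,0],[0,-2,0],[0,-2,0],[0,0,0],[0,0,0],[0,0,0],[0,0,0]], "twist": [0,0,0,0,0,0,-6.5,-7,-7,-7]}' 1 30
python3 -m creep '{"translation": [[0,0,0],[0,0,0],[0,0,0],[0,0,0],[0,0,0],[0,0,0],[0,0,0],[0,0,0],[0,0,0],[0,0,0]], "twist": [-7,-7,-7,-7,-7,-7,-7,-7,-7,-3]}'
python3 st.py .468 .116 .10 84.4
```

```text
time: 25.07
tool_pos: [0.6594, 0.0824, 0.1311]
tcp_rot: [-0.567, 0.575, -0.426, 0.408]
contact_force: [0.1, 0.6, -0.9]
finger_gap: 0.0158
time: 25.9
tool_pos: [0.6592, 0.0791, 0.1396]
tcp_rot: [-0.706, 0.707, -0.035, 0.02]
contact_force: [0.2, 0.5, -1.1]
finger_gap: 0.0159
t 25.9 p [0.6592 0.0791 0.1396] zang 85.54 y [-0.0218 -0.     -0.9998] q [-0.15  0.62 -0.09  1.79  0.07  0.75  1.23] F [ 0.2  0.5 -1.1] gap 0.0159
to go tool cm [-19.26   4.37   2.2 ] twist 1.14
```

```bash
python3 -m creep '{"translation": [[-2,0,0.4],[-3,0,0.4],[-3.3,0,0.4],[-3.3,0,0.4],[-3.3,0,0.4],[-2.8,0,0.2],[-1.6,0,0],[0,0,0]], "twist": [0,0,0,0,0,0.5,0.5,0]}'
python3 st.py .468 .116 .0243 84.4
```

```text
time: 26.57
tool_pos: [0.4615, 0.1115, 0.1471]
tcp_rot: [-0.704, 0.708, -0.041, 0.029]
contact_force: [0.3, -0.1, -1.3]
finger_gap: 0.0158
t 26.5667 p [0.4615 0.1115 0.1471] zang 84.38 y [-0.0168 -0.005  -0.9998] q [-0.3   0.42 -0.08  2.22  0.06  0.52  1.05] F [ 0.3 -0.1 -1.3] gap 0.0158
to go tool cm [ 0.8  12.27  0.59] twist -0.02
```

```bash
python3 -m creep '{"translation": [[0.1,0.9,0.1],[0.1,0.9,0.1],[0.1,0.9,0.1],[0.1,0.9,0.1],[0.1,0.9,0.1],[0.1,0.9,0],[0.1,0.9,0],[0,0.9,0],[0,0.9,0],[0,0,0]], "twist": [0,0,0,0,0,0,0,0,0,0]}'
python3 st.py .468 .116 .0243 84.4
python3 - <<'E'
from h import *
im=vision.capture('wrist');cv2.imwrite('pics/w13.png',im[:,:,::-1])
E
```

```text
time: 27.4
tool_pos: [0.4746, 0.115, 0.0566]
tcp_rot: [-0.704, 0.708, -0.04, 0.031]
contact_force: [0.1, -0.2, -1.2]
finger_gap: 0.0156
t 27.4 p [0.4746 0.115  0.0566] zang 84.25 y [-0.0129 -0.0055 -0.9999] q [-0.32  0.6  -0.05  2.25  0.1   0.31  1.02] F [ 0.1 -0.2 -1.2] gap 0.0156
to go tool cm [-0.62  3.23  0.05] twist -0.15
```

View pics/w13.png

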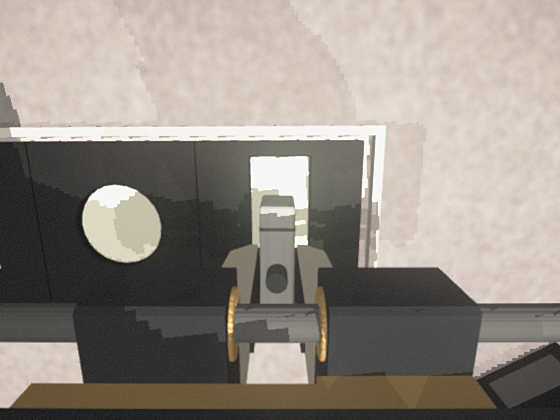

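```bash
python3 -m creep '{"translation": [[-0.3,0.7,0],[-0.3,0.7,0],[0,0.7,0],[0,0.6,0],[0,0.2,0],[0,0,0]], "twist": [0,0,0,0,0,0]}'
python3 st.py .468 .116 .0243 84.4
```

```text
time: 27.95
tool_pos: [0.4678, 0.1158, 0.0262]
tcp_rot: [-0.704, 0.708, -0.039, 0.032]
contact_force: [-0.3, -0.5, -1.1]
finger_gap: 0.0159
t 27.95 p [0.4678 0.1158 0.0262] zang 84.26 y [-0.0112 -0.0049 -0.9999] q [-0.34  0.65 -0.04  2.28  0.1   0.22  1.01] F [-0.3 -0.5 -1.1] gap 0.0159
to go tool cm [0.02 0.19 0.03] twist -0.14
```

```bash
python3 -m creep '{"translation": [[0,0.2,0],[0,0.1,0],[0,0,0]], "twist": [0,0,0]}'
python3 st.py
python3 -m creep '{"translation": [[0,0,0],[0,0,0],[0,0,0],[0,0,0],[0,0,0],[0,0,0]], "twist": [0,0,0,0,0,0]}' 0
python3 -m creep '{"translation": [[0,-2,0],[0,-2,0],[0,-2,0],[0,-2,0],[0,-2,0],[0,-2,0],[0,0,0]], "twist": [0,0,0,0,0,0,0]}' -1
python3 st.py .507 .427 .16 84.4
python3 - <<'E'
from h import *
im=vision.capture('wrist');cv2.imwrite('pics/w14.png',im[:,:,::-1])
E
```

```text
time: 28.2
tool_pos: [0.4679, 0.116, 0.0244]
tcp_rot: [-0.704, 0.708, -0.039, 0.032]
contact_force: [0.0, -0.0, -0.8]
finger_gap: 0.016
t 28.2 p [0.4679 0.116  0.0244] zang 84.28 y [-0.0102 -0.0045 -0.9999] q [-0.34  0.66 -0.03  2.28  0.1   0.21  1.01] F [ 0.  -0.  -0.8] gap 0.016
time: 28.7
tool_pos: [0.469, 0.1162, 0.0251]
tcp_rot: [-0.705, 0.708, -0.038, 0.033]
contact_force: [0.2, -0.3, -0.5]
finger_gap: 0.0456
time: 29.28
tool_pos: [0.4687, 0.1164, 0.1484]
tcp_rot: [-0.704, 0.708, -0.04, 0.031]
contact_force: [0.8, 0.5, 0.6]
finger_gap: 0.0886
t 29.2833 p [0.4687 0.1164 0.1484] zang 84.28 y [-0.013  -0.0055 -0.9999] q [-0.3   0.43 -0.08  2.2   0.07  0.53  1.04] F [0.8 0.5 0.6] gap 0.0886
to go tool cm [ 0.7  -1.38 31.28] twist -0.12
```

View pics/w14.png

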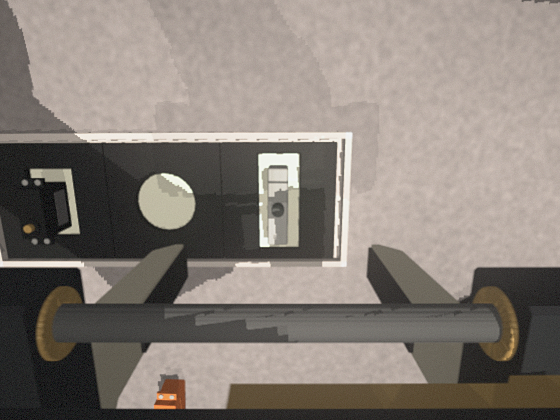

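```bash
python3 -m creep '{"translation": [[1,-1,2.5],[1,-0.5,3.6],[1,0,3.8],[1,0,3.8],[1,0,3.8],[1,0,3.8],[1,0,3.8],[1,0,3.6],[0.6,0,2.4],[0,0,0]], "twist": [0,0,0,0,0,0,0,0,0,0]}'
python3 st.py .507 .427 .16 84.4
python3 - <<'E'
from h import *
m=vision.camera_model('wrist');im=vision.capture('wrist');cv2.imwrite('pics/w15.png',im[:,:,::-1])
for d in vision.cut_out('wrist','lock_small_mid'):
    ys,xs=np.nonzero(d['mask']);print(d['conf'],d['rect'],onz(m,(xs.mean(),ys.mean()),.02))
E
```

```text
time: 30.17
tool_pos: [0.5856, 0.4253, 0.1437]
tcp_rot: [-0.7, 0.712, -0.047, 0.029]
contact_force: [-0.3, -0.4, -0.7]
finger_gap: 0.0928
t 30.1667 p [0.5856 0.4253 0.1437] zang 83.85 y [-0.0256 -0.0144 -0.9996] q [-0.67  0.69 -0.06  1.64  0.04  0.85  0.72] F [-0.3 -0.4 -0.7] gap 0.0928
to go tool cm [-7.87 -1.43 -0.7 ] twist -0.55
0.76 [252.5, 84.6, 39.0, 40.7] [0.50423213 0.42828972 0.02      ]
```

View pics/w15.png

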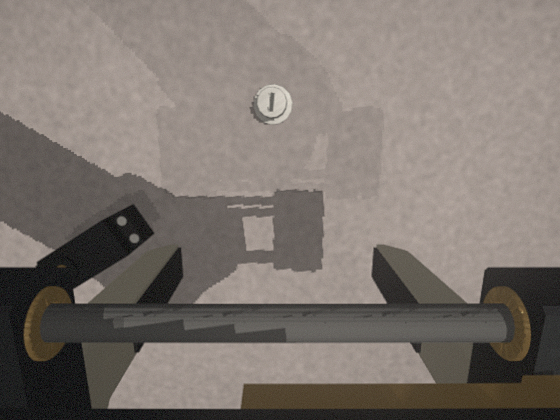

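```bash
python3 - <<'E'
from h import *
import cv2
m=vision.camera_model('wrist');print(onz(m,(271.3,100.5),.034),onz(m,(271.5,104.5),.005))
im=cv2.imread('pics/w15.png');cv2.imwrite('pics/w15c.png',cv2.resize(im[75:135,240:305],None,fx=8,fy=8,interpolation=2))
E
```

```text
[0.50135875 0.42283395 0.034     ] [0.50244172 0.42179698 0.005     ]
```

View pics/w15c.png

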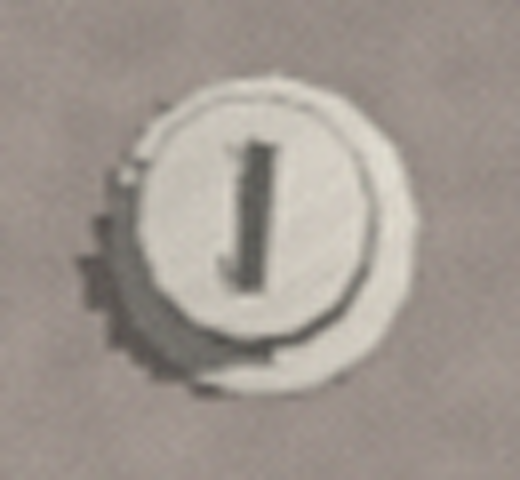

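```bash
python3 st.py .5 .4228 .12 84.4;  python3 - <<'E'
from h import *
m=vision.camera_model('wrist');im=vision.capture('wrist');m2=vision.camera_model('wrist')
print(m['t']-m2['t'])
cv2.imwrite('pics/w16.png',cv2.resize(im[75:135,240:305,::-1],None,fx=8,fy=8,interpolation=2))
E
```

```text
t 30.2667 p [0.5849 0.4202 0.1437] zang 83.72 y [-0.0271 -0.018  -0.9995] q [-0.67  0.68 -0.05  1.64  0.04  0.85  0.72] F [-1.1 -1.3 -0.4] gap 0.0929
to go tool cm [-8.4   2.59 -0.62] twist -0.68
[-9.04868324e-04 -6.56918327e-06 -7.11044561e-04]
```

View pics/w16.png

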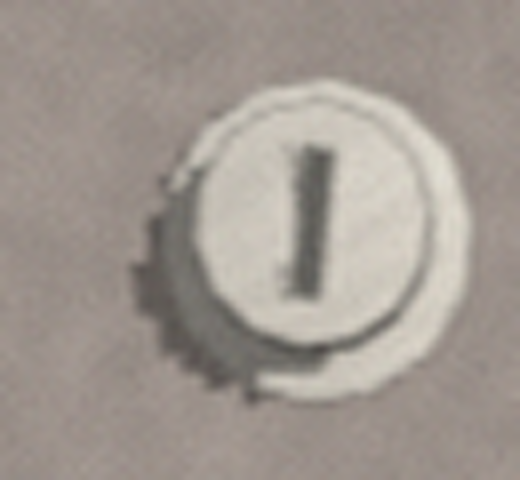

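```bash
python3 - <<'E'
from h import *
m=vision.camera_model('wrist');print(onz(m,(279,102.7),.034),onz(m,(279.8,105),.004))
E
python3 st.py .505 .428 .06 84.4
```

```text
[0.50393589 0.42648907 0.034     ] [0.50395972 0.42662789 0.004     ]
t 30.3167 p [0.5853 0.4183 0.1444] zang 83.62 y [-0.0266 -0.0187 -0.9995] q [-0.67  0.68 -0.05  1.65  0.04  0.85  0.72] F [ 0.1 -0.2 -0.5] gap 0.0932
to go tool cm [-7.88  8.63  0.25] twist -0.78
```

```bash
python3 -m creep '{"translation": [[-2,0,0],[-3,0.5,0],[-2,1,0],[-1,1,0],[0,1,0],[0,1,0],[0,1,0],[0,1,0],[0,0,0]], "twist": [0,0,0,0,0,0,0,0,0]}' -0.3
python3 st.py .504 .4265 .014 84.4;  python3 - <<'E'
from h import *
m=vision.camera_model('wrist');im=vision.capture('wrist')
cv2.imwrite('pics/w17.png',im[:,:,::-1]);print(proj(m,[[.504,.4265,.034]]))
E
```

```text
time: 31.07
tool_pos: [0.5061, 0.4087, 0.0767]
tcp_rot: [-0.696, 0.716, -0.054, 0.037]
contact_force: [0.2, -0.4, -0.1]
finger_gap: 0.0607
t 31.0667 p [0.5061 0.4087 0.0767] zang 82.63 y [-0.0246 -0.0267 -0.9993] q [-0.74  0.69 -0.04  1.85  0.05  0.63  0.63] F [ 0.2 -0.4 -0.1] gap 0.0607
to go tool cm [-0.31  6.22  1.92] twist -1.77
[[308.55504596 231.01597925]]
```

View pics/w17.png

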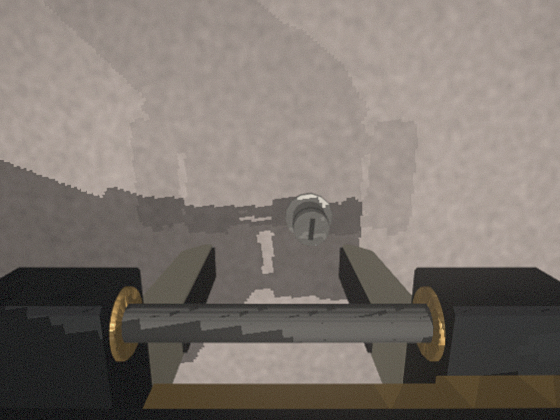

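```bash
python3 -m creep '{"translation": [[-0.2,0,1],[-0.2,0,1],[0,0.8,0],[0,0.8,0],[0,0.8,0],[0,0,0]], "twist": [0,0,0,0,0,0]}'
python3 st.py .503 .427 .014 84.4;  python3 - <<'E'
from h import *
m=vision.camera_model('wrist');im=vision.capture('wrist')
cv2.imwrite('pics/w18.png',im[:,:,::-1]);print(proj(m,[[.503,.427,.034]]))
E
```

```text
time: 31.62
tool_pos: [0.5067, 0.4323, 0.0515]
tcp_rot: [-0.697, 0.714, -0.053, 0.039]
contact_force: [-0.1, -0.6, -0.5]
finger_gap: 0.0605
t 31.6167 p [0.5067 0.4323 0.0515] zang 82.57 y [-0.0215 -0.0237 -0.9995] q [-0.77  0.74 -0.04  1.83  0.05  0.6   0.61] F [-0.1 -0.6 -0.5] gap 0.0605
to go tool cm [-0.22  3.77 -0.47] twist -1.83
[[267.00628137 246.90194957]]
```

View pics/w18.png

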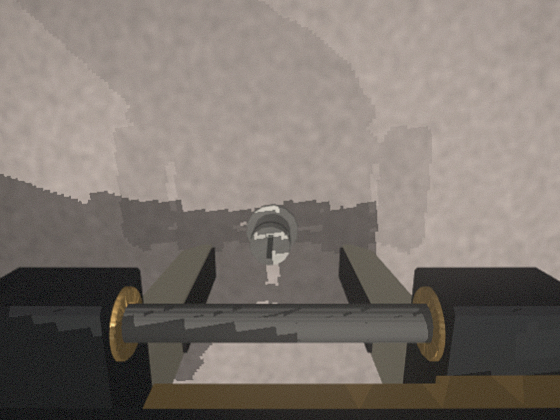

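```bash
python3 -m creep '{"translation": [[-0.1,0.7,-0.2],[-0.1,0.7,-0.1],[0,0.7,0],[0,0.7,0],[0,0.6,0],[0,0.2,0],[0,0,0]], "twist": [0,0,0,0,0,0,0]}'
python3 st.py .503 .4275 .014 84.4
```

```text
time: 32.25
tool_pos: [0.5034, 0.4273, 0.0121]
tcp_rot: [-0.696, 0.715, -0.053, 0.039]
contact_force: [0.6, -0.1, 0.6]
finger_gap: 0.0604
t 32.25 p [0.5034 0.4273 0.0121] zang 82.51 y [-0.0217 -0.0244 -0.9995] q [-0.77  0.79 -0.03  1.86  0.05  0.53  0.6 ] F [ 0.6 -0.1  0.6] gap 0.0604
to go tool cm [-0.04 -0.19  0.01] twist -1.89
```

```bash
python3 -m creep '{"translation": [[0,-0.2,0],[0,-0.1,0],[0,0,0],[0,0,0],[0,0,0],[0,0,0],[0,0,0],[0,0,0],[0,0,0],[0,0,0]], "twist": [0,0,0,0,0,0,0,0,0,0]}' 1 25
python3 st.py .503 .4275 .014 84.4;  python3 - <<'E'
from h import *
m=vision.camera_model('wrist');im=vision.capture('wrist')
cv2.imwrite('pics/w19.png',im[:,:,::-1])
E
```

```text
time: 33.08
tool_pos: [0.5041, 0.4281, 0.0167]
tcp_rot: [-0.697, 0.714, -0.053, 0.04]
contact_force: [-0.2, -0.8, -0.8]
finger_gap: 0.0207
t 33.0833 p [0.5041 0.4281 0.0167] zang 82.51 y [-0.0201 -0.0228 -0.9995] q [-0.77  0.78 -0.03  1.85  0.05  0.54  0.6 ] F [-0.2 -0.8 -0.8] gap 0.0207
to go tool cm [-0.1   0.28 -0.06] twist -1.89
```

View pics/w19.png

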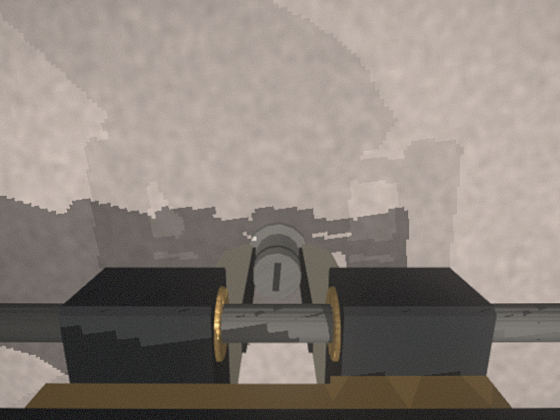

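```bash
python3 - <<'E'
from h import *
s,p,R=tool();m=vision.camera_model('wrist');print(s['finger_gap'])
for dx in (-.012,-.006,0,.006): print(dx,proj(m,[[p[0]+dx,p[1],.034],[p[0]+dx,p[1],.005]]))
im=cv2.imread('pics/w19.png');cv2.imwrite('pics/w19c.png',cv2.resize(im[215:365,200:360],None,fx=4,fy=4,interpolation=2))
E
```

```text
0.020732019565618348
-0.012 [[272.2797205  253.98596585]
 [274.48649369 233.94682623]]
-0.006 [[274.13123833 266.97324407]
 [276.04079175 245.11458778]]
0 [[275.9506142  279.73331009]
 [277.5722374  256.11745038]]
0.006 [[277.7385566  292.27122257]
 [279.08125492 266.95849295]]
```

View pics/w19c.png

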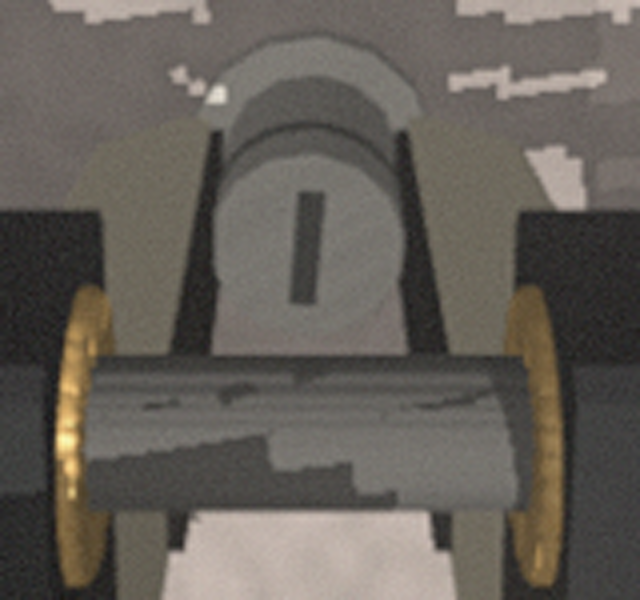

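```bash
python3 -m creep '{"translation": [[0,-1,0],[0,-1.5,0],[0,-2,0],[0,-2,0],[0,-2,0],[0,-2,0],[0,-1,-1.5],[0,-0.5,-3],[0,0,-3.6],[0,0,-3.6]], "twist": [0,0,0,0,0,0,0,0,0,0]}' 1 25
python3 st.py .4598 .0207 .12 84.4
```

```text
time: 33.97
tool_pos: [0.4902, 0.3211, 0.1502]
tcp_rot: [-0.699, 0.712, -0.049, 0.037]
contact_force: [0.6, -0.6, -0.9]
finger_gap: 0.0209
t 33.9667 p [0.4902 0.3211 0.1502] zang 83.11 y [-0.0181 -0.0169 -0.9997] q [-0.64  0.53 -0.06  1.97  0.05  0.67  0.73] F [ 0.6 -0.6 -0.9] gap 0.0209
to go tool cm [  0.65   3.58 -30.12] twist -1.29
```

```bash
python3 -m creep '{"translation": [[0.1,0,-3.8],[0.1,0,-3.8],[0.1,0,-3.8],[0.1,0,-3.8],[0.1,0,-3.8],[0.1,0,-3.8],[0,0,-3.5],[0,0,-2.5],[0,0,-1],[0,0,0]], "twist": [0,0,0,0,0,0,0,0,0,0]}'
python3 st.py .4598 .0207 .0257 84.4
```

```text
time: 34.8
tool_pos: [0.4558, 0.0039, 0.1639]
tcp_rot: [-0.699, 0.712, -0.048, 0.042]
contact_force: [0.9, -0.4, -0.2]
finger_gap: 0.0207
t 34.8 p [0.4558 0.0039 0.1639] zang 82.69 y [-0.0104 -0.0172 -0.9998] q [-0.1   0.37 -0.07  2.24  0.08  0.54  1.22] F [ 0.9 -0.4 -0.2] gap 0.0207
to go tool cm [ 0.29 13.79  1.97] twist -1.71
```

```bash
python3 -m creep '{"translation": [[0.1,0.5,0.7],[0.1,0.9,0.7],[0.1,1,0.5],[0,1,0],[0,1,0],[0,1,0],[0,1,0],[0,1,0],[0,1,0],[0,0,0]], "twist": [-0.8,-0.8,0,0,0,0,0,0,0,0]}'
python3 st.py .4598 .0207 .0257 84.4
python3 - <<'E'
from h import *
im=vision.capture('wrist');cv2.imwrite('pics/w20.png',im[:,:,::-1])
E
```

```text
time: 35.63
tool_pos: [0.465, 0.0431, 0.0719]
tcp_rot: [-0.703, 0.71, -0.026, 0.023]
contact_force: [0.0, -0.6, -1.9]
finger_gap: 0.0207
t 35.6333 p [0.465  0.0431 0.0719] zang 86.03 y [-0.0049 -0.0093 -0.9999] q [-0.18  0.55 -0.05  2.3   0.12  0.3   1.16] F [ 0.  -0.6 -1.9] gap 0.0207
to go tool cm [-0.34  4.65 -2.23] twist 1.63
```

View pics/w20.png

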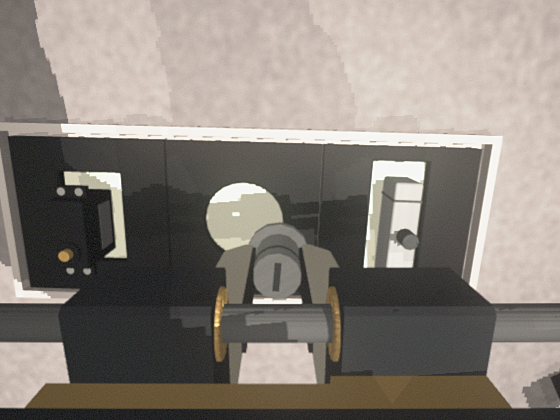

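```bash
python3 -m creep '{"translation": [[-0.1,0,-0.8],[-0.1,0,-0.8],[-0.1,0,-0.5],[0,0,0],[0,0,0]], "twist": [0,0,0,0,0]}'
python3 st.py .4598 .0207 .0257 84.4
```

```text
time: 36.1
tool_pos: [0.461, 0.0234, 0.0735]
tcp_rot: [-0.704, 0.71, -0.024, 0.021]
contact_force: [-0.3, 0.3, -0.6]
finger_gap: 0.0207
t 36.1 p [0.461  0.0234 0.0735] zang 86.35 y [-0.0035 -0.0084 -1.    ] q [-0.14  0.55 -0.06  2.31  0.13  0.29  1.19] F [-0.3  0.3 -0.6] gap 0.0207
to go tool cm [-0.08  4.78 -0.24] twist 1.95
```

```bash
python3 -m creep '{"translation": [[0,0.8,-0.2],[0,0.8,-0.1],[0,0.8,0],[0,0.8,0],[0,0.6,0],[0,0.3,0],[0,0,0]], "twist": [0,0,0,0,0,0,0]}'
python3 st.py .4598 .0207 .0257 84.4
python3 - <<'E'
from h import *
im=vision.capture('wrist');cv2.imwrite('pics/w21.png',im[:,:,::-1])
E
```

```text
time: 36.68
tool_pos: [0.4612, 0.0193, 0.0283]
tcp_rot: [-0.704, 0.71, -0.024, 0.023]
contact_force: [0.7, -0.2, -0.6]
finger_gap: 0.0207
t 36.6833 p [0.4612 0.0193 0.0283] zang 86.25 y [-0.002 -0.008 -1.   ] q [-0.15  0.64 -0.03  2.34  0.15  0.17  1.19] F [ 0.7 -0.2 -0.6] gap 0.0207
to go tool cm [-0.15  0.26  0.13] twist 1.85
```

View pics/w21.png

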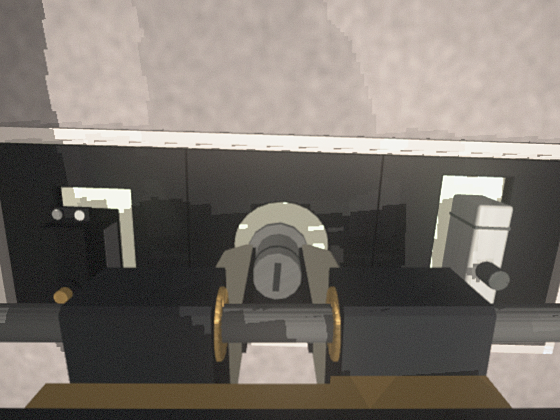

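Aligned with the round pocket. Lowering the last 2–3 mm and releasing.

```bash
python3 -m creep '{"translation": [[-0.1,0.2,0.1],[0,0.15,0],[0,0,0]], "twist": [0,0,0]}'
python3 st.py
python3 -m creep '{"translation": [[0,0,0],[0,0,0],[0,0,0],[0,0,0],[0,0,0]], "twist": [0,0,0,0,0]}' 0.2
python3 st.py
python3 -m creep '{"translation": [[0,-1,0],[0,-2,0],[0,-2,0],[0,-2,0],[0,-2,0],[0,-2,0],[0,-2,0],[0,0,0]], "twist": [0,0,0,0,0,0,0,0]}'
python3 - <<'E'
from h import *
im=vision.capture('wrist');cv2.imwrite('pics/w22.png',im[:,:,::-1])
E
```

```text
time: 36.98
tool_pos: [0.4605, 0.0211, 0.0254]
tcp_rot: [-0.704, 0.709, -0.023, 0.023]
contact_force: [0.2, -0.3, 0.4]
finger_gap: 0.0207
t 36.9833 p [0.4605 0.0211 0.0254] zang 86.3 y [-0.0011 -0.0076 -1.    ] q [-0.15  0.64 -0.03  2.34  0.15  0.16  1.18] F [ 0.2 -0.3  0.4] gap 0.0207
time: 37.4
tool_pos: [0.4611, 0.0214, 0.0262]
tcp_rot: [-0.704, 0.709, -0.022, 0.023]
contact_force: [-0.2, -0.9, -0.1]
finger_gap: 0.037
t 37.4 p [0.4611 0.0214 0.0262] zang 86.32 y [ 0.001  -0.0072 -1.    ] q [-0.16  0.64 -0.03  2.34  0.15  0.16  1.18] F [-0.2 -0.9 -0.1] gap 0.037
time: 38.07
tool_pos: [0.4598, 0.0222, 0.1607]
tcp_rot: [-0.704, 0.71, -0.024, 0.022]
contact_force: [1.4, 0.4, 0.8]
finger_gap: 0.0371
```

View pics/w22.png

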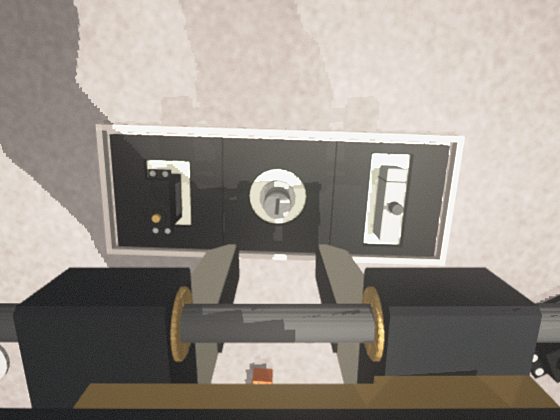

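```bash
python3 - <<'E'
from h import *
im=cv2.imread('pics/w22.png');cv2.imwrite('pics/w22c.png',cv2.resize(im[120:265,95:470],None,fx=2.1,fy=2.1,interpolation=2))
im=vision.capture('side');cv2.imwrite('pics/s22.png',cv2.resize(im[110:310,170:400,::-1],None,fx=2.9,fy=2.9,interpolation=2))
E
python3 st.py
```

```text
t 38.1667 p [0.4589 0.022  0.1583] zang 86.33 y [-0.0057 -0.0084 -0.9999] q [-0.1   0.39 -0.11  2.24  0.09  0.52  1.23] F [0.2 0.3 0.2] gap 0.0374
```

View pics/w22c.png

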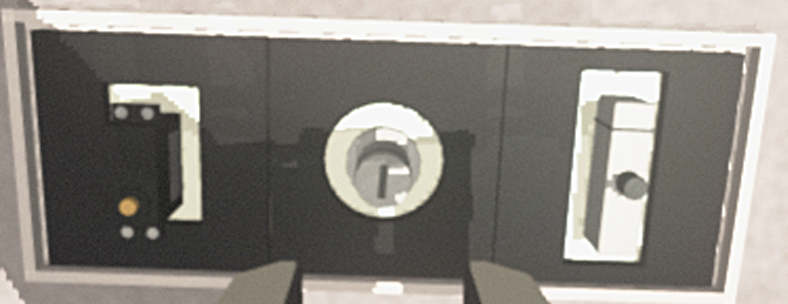

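View pics/s22.png

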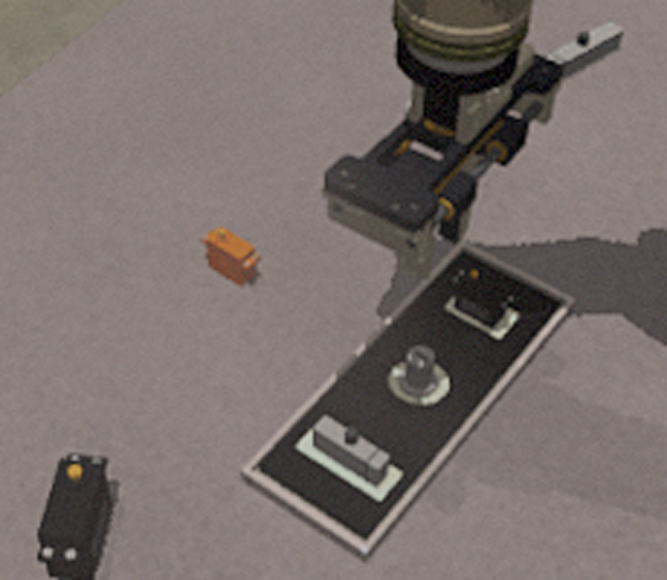

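```bash
python3 -c "
from rig import workorder,sensors
print(workorder.finish_job(), sensors.get_state()['time'])"
```

```text
the job is handed in; nothing more can be done
the job is handed in; nothing more can be done
```

The lock kit is in the tray and the job is handed in at about 38 s. The smaller servo stands in the short pocket, the shorter bolt lies knob up in the long one, and the smaller barrel stands flange down in the round one, placed in that order.

The last wrist and side pictures show all three parts upright inside their pockets. The gripper was open and well clear above the tray. The larger servo and the orange servo look untouched in those pictures. I never went near the longer bolt or the larger barrel; the last side picture shows only part of that bolt and not the barrel. I judged "flat on the floor" from these pictures and from the release heights, about 1 mm or less above the floor, not from a contact reading.

Three things did not go as expected:
- **First servo grasp failed:** the fingers closed over the servo's top, tipped it briefly and let it stand upright again. I measured its position again and re-gripped it.
- **Fingertip length disagrees with the description:** the pictures and contact-free descents put the fingertips about 3 mm ahead of the TCP, not 25 mm. I worked with the measured value from then on.
- **Tool tilt drifted:** it built up to about 3.5° during moves. I worked off most of it with fast rises and slow descents before placing the servo.

The largest wrist force I read was about 16 N, during the failed grasp.

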